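Nest the parts cups and close them up in the red tin

TASK

Pack away the graded aluminium parts cups: stand the widest cup in the base pan of the dark red tin with all the other cups that are there nested upright in it, in order of size, each one inside the next larger and right down on its floor. Then put the tin's deep cover over the nest and press it down firmly by its knob, against the cork gasket, until it is fully home and level on the pan's shoulder. Leave the loose knobs, brass parts and the bottle where they are.

Things in the scene. Friction and masses are not known exactly. Their poses are not given: they have to be found in the camera images.
- cup_a: largest of the graded round aluminium cups (always there; the nest is built in it): open at the top, outside diameter 70 mm, height 36 mm, wall 2.5 mm, floor 3 mm thick; the lowest 6 mm taper in to a foot of 63 mm diameter. Origin: centre of the underside; z up through the mouth. The narrower a cup the taller, so that each nested cup's rim stands at least 12 mm above the rim of the cup around it
- cup_b: second of the graded round aluminium cups (may be absent): open at the top, outside diameter 58 mm, height 45 mm, wall 2.5 mm, floor 3 mm thick; the lowest 6 mm taper in to a foot of 51 mm diameter. Origin: centre of the underside; z up through the mouth. The narrower a cup the taller, so that each nested cup's rim stands at least 12 mm above the rim of the cup around it
- cup_c: third of the graded round aluminium cups (may be absent): open at the top, outside diameter 46 mm, height 54 mm, wall 2.5 mm, floor 3 mm thick; the lowest 6 mm taper in to a foot of 39 mm diameter. Origin: centre of the underside; z up through the mouth. The narrower a cup the taller, so that each nested cup's rim stands at least 12 mm above the rim of the cup around it
- cup_d: fourth of the graded round aluminium cups (may be absent): open at the top, outside diameter 34 mm, height 63 mm, wall 2.5 mm, floor 3 mm thick; the lowest 6 mm taper in to a foot of 27 mm diameter. Origin: centre of the underside; z up through the mouth. The narrower a cup the taller, so that each nested cup's rim stands at least 12 mm above the rim of the cup around it
- cup_e: smallest of the graded round aluminium cups (may be absent): open at the top, outside diameter 22 mm, height 72 mm, wall 2.5 mm, floor 3 mm thick; the lowest 6 mm taper in to a foot of 15 mm diameter. Origin: centre of the underside; z up through the mouth. The narrower a cup the taller, so that each nested cup's rim stands at least 12 mm above the rim of the cup around it
- pan: base pan of the dark red tin, fixed to the cart: round, low, open. Floor top 4 mm above the cart, inner diameter 126 mm; a shoulder of 144 mm outside diameter at 16 mm height, and on it a neck 132 mm in outside diameter, 126 mm inside, rising to 30 mm (its top 4 mm bevelled inwards to 126 mm outside, 120 mm inside). Origin: centre of the underside, z up
- gasket (a joint): cork gasket ring lying on the pan's shoulder around the neck: 0 when standing up 6 mm above the shoulder, 0.006 (m) when squeezed flush. It yields to about 9 N in all (the cover's weight of about 3 N alone does not move it) and stays squeezed
- cover: deep dark red cover of the tin: a drum open below, outside diameter 142 mm, inside 136 mm, height 88 mm, with a black bakelite knob on its top. Origin: centre of its lower rim; z up. Its mouth slips over the pan's neck; fully home the lower rim is at the pan's shoulder, 16 mm above the pan's origin
- cover_knob (a point): grip point on the axis of the cover's knob (26 to 28 mm across, 33 mm high, the point is 18 mm above the cover's top and 106 mm above the cover's lower rim)
- spare_knob_1: bystander, leave alone: loose black bakelite knob, 32 mm across, 22 mm high. Origin: its underside centre
- spare_knob_2: bystander, leave alone: loose black bakelite knob, 32 mm across, 22 mm high. Origin: its underside centre
- spout_cover: bystander, leave alone: brass spout cover, 52 mm across, 85 mm high, pointed. Origin: its underside centre
- lens_barrel: bystander, leave alone: standing brass lens barrel, 48 mm across, 70 mm high. Origin: its underside centre
- cement_bottle: bystander, leave alone: small amber bottle with black cap, 44 mm across, 85 mm high. Origin: its underside centre
Mind the look-alikes: they are no part of the job. What is shaped like the cover but blue is not meant.

How it is judged:
By the outcome, as a careful person would: the job done as asked, in the order asked, and still so for the second after the job is handed in, with the robot touching nothing.
Of cup_b, cup_c, cup_d, cup_e only 3 to 4 are there at a start; the rules pass over those that are not, and their reading is None.
At some moment in a run one of cup_a, cup_b, cup_c may be knocked a few centimetres aside while the robot is not near it.
It also fails if it takes over 200 s, if anything falls off the work surface, if the arm or the gripper's body presses on something with over 40 N, if the wrist force passes 120 N, or if a joint passes its speed limit or range.

ROBOT

A 6-joint arm with a two-finger parallel gripper is mounted at the origin on the work surface. World frame = base frame: x ahead of the robot, y to its left, z up, the work surface at z = 0. Lengths are in mm, angles in degrees, forces in N, time in s.
With the tool pointing down it reaches from about 300 to 850 mm from the base axis. Payload 4.2 kg.
Tool frame: the origin (TCP) lies midway between the tips of the shut fingers; the grasp point (between the pads) lies 19 mm behind it; z points along the fingers, y is the line along which they close (so a half turn about z gives the same grasp; the last joint's range is limited). The gripper opens to 91 mm and grips with 3 to 60 N. Pads are 32 mm wide; open, the fingers measure 118 mm over their backs; the gripper's body (76 mm by 178 mm) begins 60 mm behind the grasp point.
Start: joints at [71.849, 18.312, 89.639, -0, 72.044, -1.146], TCP at [168.168, 549.875, 213.976] pointing down, gripper open.
Joint ranges: [-177.97, 177.97], [-48.28, 115.42], [12.27, 149.76], [-77.06, 257.06], [2.81, 150.46], [-146.56, 146.56]. Speed limits (degrees/s): [147.25, 147.25, 180, 180, 180, 180].

INTERFACE

Orientations are given as [roll, pitch, yaw] about the fixed x, y, z axes, in that order (R = Rz(yaw) Ry(pitch) Rx(roll)).
In Python, from workcell import env gives the robot as it stands.
- The arm moves only by the tool send_rows, never from a script. Its argument "steps" is a list that holds one entry, the list of rows, each a list of 5 numbers: the shift along the tool's x, y, z scaled (see below), then the turn about the tool's z scaled (see below), then the opening, from 0 (shut) to 1 (fully open). In form: [[[dx, dy, dz, yaw, fingers], ...]]. A call has 1 to 5 rows; each row shifts and turns the commanded pose from where the row before left it, along the tool's axes as they then stand; what a row does not reach is not made up. The controller multiplies each number of a shift by 0.04 m and each number of a turn by 0.12 rad. A row lasts 1/12 s, in which the tool goes at most 41.7 mm and 7.16 degrees, less where a joint would pass 70% of its speed; a pose out of reach is approached as far as the arm can. A call with a number of a shift or a turn outside -1 to 1 is refused whole. A call with a gripper value outside its range is refused whole. The fingers move at their own pace and stop on an object; "squeeze" is the grip in N (left out, the last holds). Time passes only in rows, so rows that do not move let the fingers close. It gives the time, the measured TCP pose, the force, the opening and the grip force at its end, in the units of the state.
- env.state(): the state, without advancing time (a new reading comes with each control period).
- env.grab_frame(name): name is "scene" or "top" or "wrist"; returns a dict with "pixels" (400x640x3 uint8, red, green, blue), "depth" (400x640 float32, mm along the optical axis (not along the pixel's ray), 0 where there is no reading), "intrinsics" (3x3 intrinsics, pixels), "dist" ([k1, k2, p1, p2, k3] as OpenCV has them; the pictures are not rectified), "cam_to_world" (4x4, takes a point from camera to world coordinates). Camera axes: x right, y down, z forward; pixel columns grow to the right and rows downward; lengths in mm; the calibration is good to about 2 mm. A picture is of the moment at which its call begins.
- env.job_done(): hands the job in; it is judged then, once.
The state is a dict: "time_s": time; "qpos": joint angles; "qvel": joint speeds; "effort": joint torques, N m; "ee_pos": TCP position; "ee_rot": TCP orientation; "force": force on the tool from outside, world axes, zero at the start; "torque": the same for the moment, N m; "gripper_width": finger opening in mm; "gripper_force": force on a finger pad.
Only numpy, scipy, OpenCV 4.12 (cv2) and the standard library are available. Lean on these libraries where they do the work, as an engineer would, in place of code of your own. Each camera call takes 0.05 s, during which the arm holds its last target. There are 200 camera calls.

## Working session

There is one attempt and no reset: what is moved stays moved. The work goes in short steps, Python scripts to look and compute and a tool call to move; the robot and the scene stay as the last step left them, time stands still between calls to the robot, and variables do not carry over. Pictures are saved under pics/ and viewed, at most 14 in all, crops included, and the job is handed in when it is done.

Besides the shell and the picture viewer there is one more tool, called after "Emit:" as name(argument=value, ...) on one line, values as JSON. send_rows: Moves the arm, as the interface text tells. Shifts and turns lie within -1 to 1; 1 stands for 0.04 m of shift or 0.12 rad of turn. Its arguments: {"type":"object","properties":{"steps":{"type":"array"},"squeeze":{"type":"number"}},"required":["steps"]}

```bash
mkdir -p pics; ls
cat > h.py <<'E'
import numpy as np, cv2
from workcell import env
def grab(n,save=None):
    f=env.grab_frame(n)
    if save: cv2.imwrite(f'pics/{save}.png',f['pixels'][:,:,::-1])
    np.savez(f'pics/last_{n}.npz',**{k:np.array(v) for k,v in f.items()})
    return f
def cloud(f):
    K=np.array(f['intrinsics']);d=np.array(f['dist']);h,w=f['depth'].shape
    u,v=np.meshgrid(np.arange(w),np.arange(h))
    p=cv2.undistortPoints(np.stack([u,v],-1).reshape(-1,1,2).astype(np.float64),K,d).reshape(h,w,2)
    z=f['depth'].astype(float)
    c=np.dstack([p[...,0]*z,p[...,1]*z,z,np.ones_like(z)])
    W=(c@np.array(f['cam_to_world']).T)[...,:3]; W[z==0]=np.nan
    return W
E
python3 - <<'E'
from h import *
for n in('scene','top','wrist'):
    f=grab(n,n+'0'); print(n,np.round(f['cam_to_world'],2).tolist(),np.round(f['intrinsics'],1).tolist())
print(env.state())
E
```

```text
pics
scene [[-0.83, 0.42, -0.37, 1000.64], [0.56, 0.64, -0.53, 687.2], [0.02, -0.64, -0.77, 1031.29], [0.0, 0.0, 0.0, 1.0]] [[477.7, 0.0, 322.7], [0.0, 477.7, 197.6], [0.0, 0.0, 1.0]]
top [[0.03, -0.99, 0.11, 459.4], [-1.0, -0.03, 0.0, 35.49], [-0.0, -0.11, -0.99, 1236.35], [0.0, 0.0, 0.0, 1.0]] [[455.6, 0.0, 312.9], [0.0, 455.6, 196.0], [0.0, 0.0, 1.0]]
wrist [[0.29, 0.93, 0.24, 101.89], [0.96, -0.28, -0.07, 570.8], [-0.0, 0.25, -0.97, 383.6], [0.0, 0.0, 0.0, 1.0]] [[329.9, 0.0, 317.9], [0.0, 329.9, 203.7], [0.0, 0.0, 1.0]]
{'time_s': 0.15, 'qpos': array([ 7.18499848e+01,  1.83425393e+01,  8.96886316e+01, -1.51325220e-03,
        7.20431040e+01, -1.14885920e+00]), 'qvel': array([-0.02330703, -0.14005384, -0.29113823,  0.00931327,  0.0439918 ,
        0.0325576 ]), 'effort': array([-3.47826253e-04, -4.12767506e+01, -2.32156241e+01,  7.25386594e-02,
        4.32830094e-02, -8.75582623e-05]), 'ee_pos': array([168.0475465 , 549.51668236, 213.33195139]), 'ee_rot': array([-1.79925711e+02, -5.05696308e-05,  1.62999311e+02]), 'force': array([ 0.82464395,  0.45828086, -0.53709802]), 'torque': array([-0.03499095,  0.02834587,  0.03416766]), 'gripper_force': 0.0, 'gripper_width': 91.40775547938372}
```

View pics/top0.png

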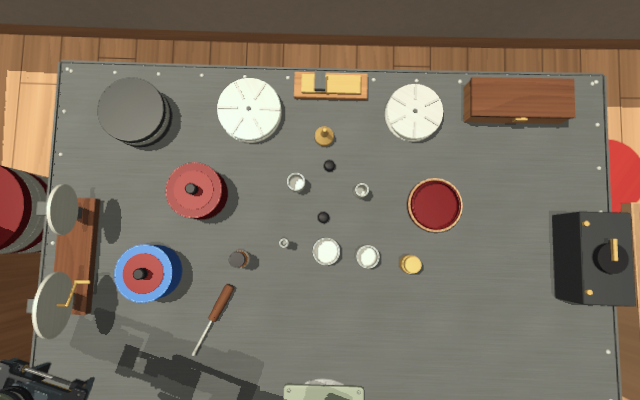

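View pics/scene0.png

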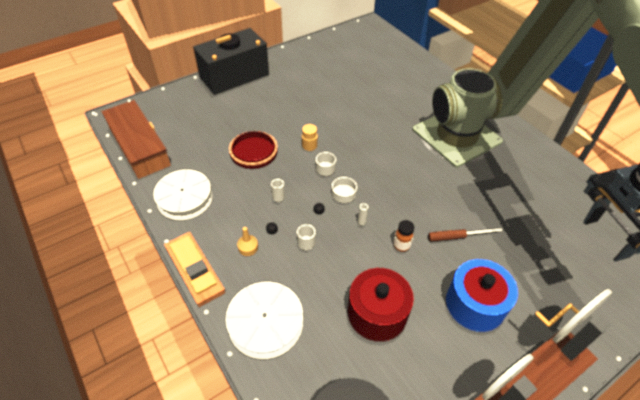

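```bash
cat >> h.py <<'E'
def circ(p):
    A=np.c_[2*p,np.ones(len(p))];s=np.linalg.lstsq(A,(p**2).sum(1),rcond=None)[0]
    return s[0],s[1],np.sqrt(s[2]+s[0]**2+s[1]**2)
def objs(f,zmin=8,skip=()):
    W=cloud(f);m=np.nan_to_num(W[...,2])>zmin
    m&=(W[...,0]>230)&(W[...,0]<900)&(abs(W[...,1])<500)
    n,l,s,c=cv2.connectedComponentsWithStats(m.astype(np.uint8),connectivity=8)
    for i in range(1,n):
        if s[i,4]<15 or s[i,4]>12000: continue
        p=W[l==i]; zt=np.percentile(p[:,2],95)
        t=p[p[:,2]>zt-5][:,:2]; (cx,cy),r=cv2.minEnclosingCircle(t.astype(np.float32))
        print('px',c[i].round().astype(int),'n',s[i,4],'ztop %.1f'%zt,'encl (%.1f,%.1f) d%.1f'%(cx,cy,2*r),'mean',t.mean(0).round(1),'fit',np.round(circ(t),1))
E
python3 - <<'E'
from h import *
f=grab('top'); objs(f)
p=f['pixels'][120:300,220:470]; cv2.imwrite('pics/crop1.png',cv2.resize(p,None,fx=3.2,fy=3.2,interpolation=cv2.INTER_CUBIC)[:,:,::-1])
W=cloud(f); print(np.nanmedian(W[200:230,340:355,2]))
E
```

```text
px [152 115] n 1678 ztop 79.6 encl (797.7,498.0) d161.6 mean [797.4 472.9] fit [798.  486.2  45. ]
px [248 108] n 2988 ztop 42.9 encl (821.6,220.9) d169.3 mean [820.9 220.9] fit [820.1 220.4  59.4]
px [330  90] n 1149 ztop 51.8 encl (888.5,31.5) d34.4 mean [888.   31.7] fit [888.3  31.6  11.1]
px [493 101] n 2341 ztop 73.6 encl (852.6,-433.5) d158.4 mean [ 852.7 -431.8] fit [ 853.2 -432.2   47.2]
px [415 111] n 2364 ztop 42.7 encl (826.0,-227.5) d149.4 mean [ 824.1 -226.5] fit [ 825.  -226.7   52.7]
px [323 135] n 296 ztop 80.0 encl (756.0,15.7) d11.5 mean [755.8  16.1] fit [756.3  16.    4.3]
px [329 165] n 107 ztop 24.2 encl (676.5,-0.7) d27.2 mean [ 6.774e+02 -3.000e-01] fit [ 6.77e+02 -6.00e-01  9.40e+00]
px [196 191] n 2755 ztop 95.0 encl (590.0,342.6) d142.8 mean [591.6 342.3] fit [591.  343.1  44.9]
px [295 181] n 130 ztop 57.5 encl (624.8,87.4) d45.7 mean [624.3  86. ] fit [624.8  87.6  21.5]
px [434 205] n 763 ztop 32.4 encl (572.7,-286.2) d138.7 mean [ 572.6 -282.5] fit [ 575.  -286.4   63.3]
px [360 190] n 109 ztop 66.4 encl (606.7,-84.6) d33.6 mean [605.9 -86. ] fit [606.9 -84.5  15.7]
px [323 217] n 111 ztop 24.7 encl (535.8,13.1) d25.7 mean [536.1  13.1] fit [536.   13.2   8.5]
px [283 242] n 47 ztop 76.8 encl (464.5,112.5) d21.0 mean [462.9 111.8] fit [464.3 112.6   9.8]
px [327 251] n 111 ztop 39.9 encl (444.5,3.4) d71.2 mean [443.5   1.4] fit [444.5   3.6  34. ]
px [151 272] n 2765 ztop 97.2 encl (380.8,452.8) d139.5 mean [381.8 452.8] fit [382.2 450.3  36.1]
px [367 257] n 141 ztop 48.0 encl (432.6,-104.1) d57.4 mean [ 431.2 -105.4] fit [ 432.7 -103.9   27.3]
px [239 259] n 287 ztop 89.2 encl (418.4,227.2) d38.8 mean [418.4 227.1] fit [418.2 227.   14. ]
px [410 264] n 327 ztop 74.2 encl (416.7,-217.6) d41.3 mean [ 416.7 -217.3] fit [ 416.7 -217.6   14.5]
px [220 304] n 406 ztop 29.2 encl (303.6,272.5) d96.9 mean [305.2 272.9] fit [300.4 267.7  28.8]
1.0557587954263
```

View pics/crop1.png

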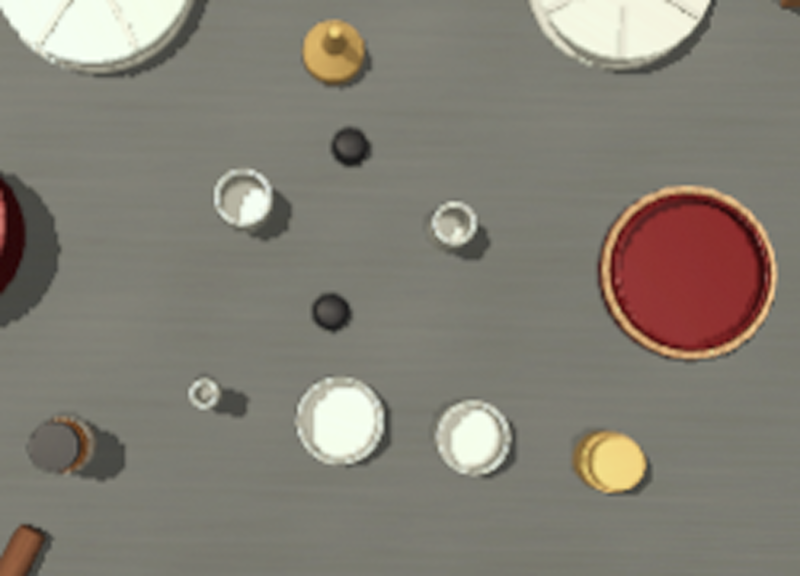

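The candidates, as top-camera pixels:
- **Cover:** dark red drum (195,190). The blue one (145,272) and the black drum (135,110) are look-alikes.
- **Cups:** a (327,251), b (368,257), c (296,183), d (361,190), e (284,243). All are upright and their diameters match. The brass barrel (411,264) and the knobs are not cups.
- **Pan:** (435,205).

The crop confirms the cup choices. Next I turn the tool to yaw 90.

Emit:
send_rows(steps=[[[0, 0, 0, 1, 1], [0, 0, 0, 1, 1], [0, 0, 0, 1, 1], [0, 0, 0, 1, 1], [0, 0, 0, 1, 1]]])

```text
time_s: 0.62
ee_pos: [168.1, 549.7, 213.7]
ee_rot: [-180.0, 0.0, 128.3]
force: [-0.2, 0.0, -0.4]
gripper_width: 91.3
gripper_force: 0.0
```

Emit:
send_rows(steps=[[[0, 0, 0, 1, 1], [0, 0, 0, 1, 1], [0, 0, 0, 1, 1], [0, 0, 0, 1, 1], [0, 0, 0, 1, 1]]])

```text
time_s: 1.03
ee_pos: [168.1, 549.7, 213.7]
ee_rot: [-180.0, 0.0, 93.9]
force: [0.1, -0.5, 0.1]
gripper_width: 91.0
gripper_force: 0.0
```

Emit:
send_rows(steps=[[[0, 0, 0, 0.62, 1], [0, 0, 0, 0, 1], [0, 0, 0, 0, 1]]])

```text
time_s: 1.28
ee_pos: [168.1, 549.8, 213.8]
ee_rot: [-180.0, 0.0, 90.1]
force: [-0.4, 0.3, 0.6]
gripper_width: 91.3
gripper_force: 0.0
```

Emit:
send_rows(steps=[[[-0.91, 0.46, 0, 0, 1], [-0.91, 0.46, 0, 0, 1], [-0.91, 0.46, 0, 0, 1], [-0.91, 0.46, 0, 0, 1], [-0.91, 0.46, 0, 0, 1]]])

```text
time_s: 1.7
ee_pos: [260.4, 366.1, 213.9]
ee_rot: [180.0, -0.0, 90.2]
force: [0.9, 0.7, 0.2]
gripper_width: 91.0
gripper_force: 0.0
```

Emit:
send_rows(steps=[[[-0.91, 0.46, 0, 0, 1], [-0.91, 0.46, 0, 0, 1], [-0.91, 0.46, 0, 0, 1], [-0.91, 0.46, 0, 0, 1], [-0.91, 0.46, 0, 0, 1]]])

```text
time_s: 2.12
ee_pos: [352.4, 184.0, 214.2]
ee_rot: [180.0, -0.0, 90.1]
force: [0.8, 0.5, 0.0]
gripper_width: 90.9
gripper_force: 0.0
```

Emit:
send_rows(steps=[[[-0.91, 0.46, 0, 0, 1], [-0.91, 0.46, 0, 0, 1], [-0.91, 0.46, 0, 0, 1], [-0.91, 0.46, 0, 0, 1], [0, 0, 0, 0, 1]]])

```text
time_s: 2.53
ee_pos: [428.5, 34.5, 214.1]
ee_rot: [179.8, 0.2, 89.7]
force: [0.2, 0.2, 0.1]
gripper_width: 91.5
gripper_force: 0.0
```

Run:
```python
from h import *
print(env.state()['ee_pos'])
f=grab('wrist','w1'); objs(f)
print('top');f=grab('top'); objs(f)
```

```text
[428.52294846  34.48949083 214.1476199 ]
px [308   9] n 708 ztop 59.4 encl (420.3,210.7) d26.4 mean [420.3 208.8] fit [420.4 223.5  16.2]
px [629  34] n 1604 ztop 39.8 encl (758.6,189.4) d89.6 mean [755.8 196.6] fit [762.7 195.5  23.9]
px [354 111] n 422 ztop 72.5 encl (464.8,112.1) d22.1 mean [464.7 112.3] fit [464.5 112.1   9.7]
px [502 137] n 2019 ztop 54.0 encl (625.6,86.6) d47.8 mean [625.3  87.4] fit [625.   87.2  21.4]
px [596 199] n 1998 ztop 77.4 encl (756.2,16.2) d11.8 mean [754.5  16.4] fit [756.   16.1   3.9]
px [333 215] n 1155 ztop 36.2 encl (446.0,3.4) d70.1 mean [445.9   2.7] fit [445.7   3.8  33.4]
px [409 200] n 574 ztop 21.5 encl (536.3,13.1) d28.1 mean [535.7  13.4] fit [536.   13.    9.4]
px [523 210] n 552 ztop 21.5 encl (676.8,-0.2) d28.7 mean [675.9  -0. ] fit [ 6.765e+02 -4.000e-01  9.300e+00]
top
px [152 115] n 1674 ztop 79.7 encl (798.9,497.7) d160.9 mean [796.9 473.2] fit [797.  487.1  44.8]
px [248 108] n 2986 ztop 42.9 encl (821.5,220.8) d169.1 mean [820.5 220.5] fit [820.3 220.4  59.6]
px [330  90] n 1138 ztop 52.1 encl (888.1,31.9) d35.7 mean [887.4  3
[... 749 characters left out ...]
3.3]
px [360 190] n 116 ztop 64.5 encl (607.1,-84.5) d33.7 mean [607.1 -85. ] fit [606.9 -84.4  15.6]
px [313 310] n 11293 ztop 652.3 encl (284.8,28.2) d100.1 mean [284.8  28.4] fit [276.9  27.8  20. ]
px [150 272] n 2759 ztop 97.9 encl (381.5,452.6) d135.9 mean [380.3 449.1] fit [381.6 448.   33.3]
px [367 256] n 144 ztop 48.5 encl (432.6,-103.9) d57.3 mean [ 433.3 -103.9] fit [ 432.8 -104.    27.3]
px [239 259] n 286 ztop 88.8 encl (417.7,226.9) d39.0 mean [417.3 226.9] fit [417.5 227.   13.8]
px [410 264] n 328 ztop 73.9 encl (417.5,-217.2) d41.4 mean [ 417.  -216.9] fit [ 416.9 -217.    14.5]
px [220 304] n 405 ztop 28.6 encl (303.5,273.9) d97.5 mean [305.  272.8] fit [302.5 272.   27.2]
```

View pics/w1.png

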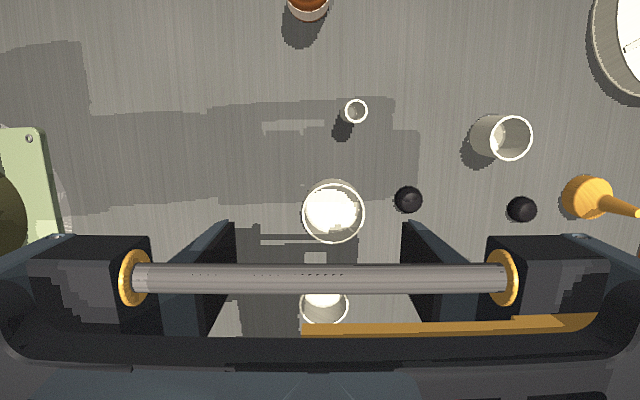

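Emit:
send_rows(steps=[[[-0.8, 0.43, 0.7, 0, 1], [0, 0, 0.9, 0, 1], [0, 0, 0, 0, 1], [0, 0, 0, 0, 1]]])

```text
time_s: 2.97
ee_pos: [439.4, 12.4, 151.6]
ee_rot: [-179.7, -0.0, 90.1]
force: [0.2, 0.7, -0.4]
gripper_width: 91.3
gripper_force: 0.0
```

Emit:
send_rows(steps=[[[0, 0, 0, 0, 1], [0, 0, 0, 0, 1], [0, 0, 0, 0, 1]]])

```text
time_s: 3.22
ee_pos: [442.1, 11.9, 154.2]
ee_rot: [179.8, -0.0, 90.1]
force: [-0.6, 1.3, -0.4]
gripper_width: 91.4
gripper_force: 0.0
```

Emit:
send_rows(steps=[[[-0.15, 0.08, 0.5, 0, 1], [-0.06, 0, 0.9, 0, 1], [0, 0, 0.9, 0, 1], [0, 0, 0, 0, 1], [0, 0, 0, 0, 1]]])

```text
time_s: 3.63
ee_pos: [443.8, 3.0, 60.5]
ee_rot: [-179.9, -0.0, 90.0]
force: [-0.3, 0.1, -0.4]
gripper_width: 91.6
gripper_force: 0.0
```

Emit:
send_rows(steps=[[[0, 0, 0, 0, 1], [0, 0, 0, 0, 1]]])

```text
time_s: 3.8
ee_pos: [446.4, 2.9, 62.8]
ee_rot: [179.7, -0.0, 90.0]
force: [0.4, 0.7, 0.1]
gripper_width: 91.5
gripper_force: 0.0
```

Emit:
send_rows(steps=[[[0, 0, 0, 0, 1], [0, 0, 0, 0, 1]]])

```text
time_s: 3.97
ee_pos: [445.4, 2.8, 62.0]
ee_rot: [179.8, -0.0, 90.0]
force: [0.2, -1.3, 0.3]
gripper_width: 91.2
gripper_force: 0.0
```

Emit:
send_rows(steps=[[[0.02, 0, 0.6, 0, 1], [0, 0, 0.5, 0, 1], [0, 0, 0, 0, 1], [0, 0, 0, 0, 1]]])

```text
time_s: 4.3
ee_pos: [444.1, 3.5, 16.6]
ee_rot: [-179.9, -0.0, 90.0]
force: [-1.0, 0.4, 0.6]
gripper_width: 91.1
gripper_force: 0.0
```

Emit:
send_rows(steps=[[[0, 0, 0, 0, 0.6], [0, 0, 0, 0, 0.6], [0, 0, 0, 0, 0.6], [0, 0, 0, 0, 0.6], [0, 0, 0, 0, 0.6]]], squeeze=12)

```text
time_s: 4.72
ee_pos: [445.2, 3.5, 17.4]
ee_rot: [179.9, -0.0, 90.0]
force: [-0.6, 1.1, 5.4]
gripper_width: 70.7
gripper_force: 12.0
```

Emit:
send_rows(steps=[[[0, 0, -0.3, 0, 0.6], [0, 0, -0.6, 0, 0.6], [0, 0, -0.6, 0, 0.6], [0, 0, 0, 0, 0.6], [0, 0, 0, 0, 0.6]]])

```text
time_s: 5.13
ee_pos: [445.1, 3.5, 77.4]
ee_rot: [179.8, -0.0, 90.0]
force: [-0.5, -1.0, -1.0]
gripper_width: 70.3
gripper_force: 12.0
```

Emit:
send_rows(steps=[[[-0.45, 0.2, -0.2, 0, 0.6], [-0.9, 0.4, 0, 0, 0.6], [-0.9, 0.4, 0, 0, 0.6], [-0.9, 0.4, 0, 0, 0.6], [-0.9, 0.4, 0, 0, 0.6]]])

```text
time_s: 5.55
ee_pos: [515.7, -159.8, 82.9]
ee_rot: [-179.8, -0.1, 90.0]
force: [0.7, 0.1, -0.5]
gripper_width: 70.2
gripper_force: 12.0
```

Emit:
send_rows(steps=[[[-0.9, 0.4, 0, 0, 0.6], [-0.9, 0.4, 0, 0, 0.6], [-0.9, 0.4, 0, 0, 0.6], [-0.5, 0.24, 0, 0, 0.6], [0, 0, 0, 0, 0.6]]])

```text
time_s: 5.97
ee_pos: [575.0, -290.9, 82.1]
ee_rot: [180.0, 0.1, 89.8]
force: [-0.1, 0.8, -1.4]
gripper_width: 70.4
gripper_force: 12.0
```

Emit:
send_rows(steps=[[[0, 0, 0, 0, 0.6], [0, 0, 0, 0, 0.6], [0, 0, 0, 0, 0.6]]])

```text
time_s: 6.22
ee_pos: [572.8, -285.0, 83.5]
ee_rot: [-179.9, -0.1, 90.0]
force: [-0.1, 0.4, -1.5]
gripper_width: 70.5
gripper_force: 12.0
```

Run:
```python
from h import *
print(env.state()['ee_pos'])
f=grab('wrist','w2'); objs(f)
W=cloud(f); z=W[...,2]; m=(abs(W[...,0]-575)<75)&(abs(W[...,1]+286)<75)
# pan neck bevel/outer ring
s=m&(z>19)&(z<33); p=W[s][:,:2]; r=np.hypot(*(p-[575,-286.4]).T); q=p[(r>58)&(r<70)]
print('pan',circ(q),len(q))
print('top');f=grab('top'); objs(f)
```

```text
[ 572.77592631 -284.98098466   83.52383847]
px [119   2] n 126 ztop 17.3 encl (435.8,-133.0) d16.8 mean [ 435.7 -133.5] fit [ 435.5 -117.2   16.9]
px [614 153] n 8677 ztop 40.1 encl (801.2,-232.8) d139.1 mean [ 778.9 -234.3] fit [ 795.1 -232.3   38.6]
px [ 80 125] n 7697 ztop 70.4 encl (419.4,-216.8) d43.4 mean [ 421.2 -216.2] fit [ 420.7 -216.4   14.9]
pan (np.float64(575.5873083326467), np.float64(-285.5587051981136), np.float64(64.84153531783952)) 3013
top
px [152 115] n 1679 ztop 79.8 encl (799.6,498.5) d161.6 mean [797.3 472.9] fit [797.9 486.7  45. ]
px [248 108] n 2981 ztop 42.9 encl (821.7,220.8) d169.0 mean [819.6 221.8] fit [820.6 220.9  59. ]
px [330  90] n 1141 ztop 51.1 encl (887.9,31.2) d33.9 mean [887.9  31.5] fit [887.9  31.4  10.9]
px [494 101] n 2343 ztop 73.7 encl (852.2,-432.8) d159.9 mean [ 853.5 -434. ] fit [ 853.2 -433.3   47.2]
px [415 111] n 2359 ztop 42.7 encl (825.9,-227.3) d149.5 mean [ 824.5 -227.8] fit [ 825.1 -227.8   52.4]
px [323 135] n 294 ztop 77.3 encl (756.4,15.7) d11.2 mean [755.6  15.6] fit [756.4  15.8   4.4]
px [329 165] n 107 ztop 25.4 encl (
[... 349 characters left out ...]
84.3  15.6]
px [322 216] n 112 ztop 24.5 encl (536.7,14.2) d27.3 mean [535.9  13.6] fit [535.8  13.6   9.3]
px [283 242] n 47 ztop 75.1 encl (464.5,112.7) d21.4 mean [464.7 111.5] fit [464.5 112.7  10. ]
px [151 272] n 2758 ztop 96.0 encl (380.0,452.4) d139.1 mean [379.1 449.1] fit [379.5 449.6  40.8]
px [367 257] n 145 ztop 48.4 encl (432.6,-103.7) d57.7 mean [ 432.6 -102.5] fit [ 432.5 -104.    27.4]
px [239 259] n 289 ztop 88.9 encl (418.8,227.1) d38.9 mean [418.4 227.1] fit [418.4 227.   13.8]
px [410 264] n 325 ztop 74.2 encl (416.6,-217.1) d41.2 mean [ 417. -217.] fit [ 417.  -217.4   14.3]
px [220 304] n 402 ztop 29.4 encl (303.8,272.3) d98.0 mean [307.2 272.5] fit [306.  276.   27.6]
```

View pics/w2.png

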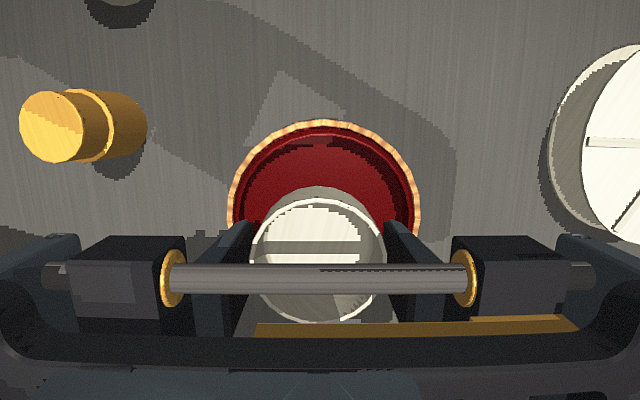

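Emit:
send_rows(steps=[[[-0.03, 0.06, 0.3, 0, 0.6], [0, 0, 0.5, 0, 0.6], [0, 0, 0.5, 0, 0.6], [0, 0, 0, 0, 0.6], [0, 0, 0, 0, 0.6]]])

```text
time_s: 6.73
ee_pos: [575.4, -286.9, 31.1]
ee_rot: [-179.8, -0.1, 90.0]
force: [-0.4, -1.4, -0.3]
gripper_width: 70.1
gripper_force: 12.0
```

Emit:
send_rows(steps=[[[0, 0, 0.2, 0, 0.6], [0, 0, 0, 0, 0.6], [0, 0, 0, 0, 0.6]]])

```text
time_s: 6.98
ee_pos: [576.5, -287.8, 24.9]
ee_rot: [180.0, 0.0, 90.0]
force: [-0.1, 0.0, -1.3]
gripper_width: 70.1
gripper_force: 12.0
```

Emit:
send_rows(steps=[[[0, 0, 0.07, 0, 0.6], [0, 0, 0, 0, 0.6], [0, 0, 0, 0, 0.85], [0, 0, 0, 0, 0.85], [0, 0, 0, 0, 0.85]]])

```text
time_s: 7.4
ee_pos: [576.5, -287.9, 22.1]
ee_rot: [180.0, 0.0, 90.0]
force: [0.3, 0.7, 0.8]
gripper_width: 77.6
gripper_force: 0.0
```

Emit:
send_rows(steps=[[[0, 0, -0.3, 0, 0.85], [0, 0, -0.9, 0, 0.85], [0, 0, -0.9, 0, 0.85], [0, 0, -0.9, 0, 1], [0, 0, 0, 0, 1]]])

```text
time_s: 7.82
ee_pos: [580.5, -289.9, 151.3]
ee_rot: [179.2, 0.4, 90.0]
force: [0.9, -0.9, 1.1]
gripper_width: 88.3
gripper_force: 0.0
```

Emit:
send_rows(steps=[[[0, 0, 0, 0, 1], [0, 0, 0, 0, 1], [0, 0, 0, 0, 1]]])

```text
time_s: 8.07
ee_pos: [575.4, -287.2, 140.6]
ee_rot: [-179.9, -0.1, 90.0]
force: [-0.1, 0.0, -0.4]
gripper_width: 91.2
gripper_force: 0.0
```

```bash
cat >> h.py <<'E'
def rim(f,x,y,h,d,tol=6):
    """circle fit of rim top at height h near (x,y)"""
    W=cloud(f); z=W[...,2]; rr=np.hypot(W[...,0]-x,W[...,1]-y)
    m=(z>h-4)&(z<h+tol)&(rr<d/2+30)
    p=W[m][:,:2]; c=np.array(circ(p)[:2])
    for k in range(8):
        r=np.hypot(*(p-c).T); q=p[abs(r-(d/2-1.25))<5-.4*k]
        if len(q)<8: break
        c=np.array(circ(q)[:2])
    (ex,ey),er=cv2.minEnclosingCircle(q.astype(np.float32))
    print('rim',c.round(1),'r',round(circ(q)[2],1),'encl',round(ex,1),round(ey,1),round(2*er,1),'n',len(q),'z',np.round(np.median(z[m]),1))
E
python3 - <<'E'
from h import *
print(env.state()['ee_pos'])
f=grab('wrist','w3'); rim(f,576,-287,40,70); rim(f,576,-287,28,126)
f=grab('top','t3'); rim(f,576,-287,40,70);rim(f,432.6,-104,45,58); rim(f,625,87,54,46)
E
```

```text
[ 575.3762953  -287.24857952  140.55066486]
rim [ 576.6 -287.6] r 33.4 encl 576.7 -287.9 70.2 n 819 z 39.3
rim [ 577.2 -284.9] r 62.1 encl 577.2 -284.8 127.8 n 1508 z 28.8
rim [ 575.2 -288.6] r 33.8 encl 574.9 -288.8 70.7 n 77 z 40.7
rim [ 432.5 -103.9] r 27.4 encl 432.0 -104.0 57.5 n 73 z 45.5
rim [624.6  87.6] r 21.5 encl 624.6 87.5 45.8 n 55 z 55.4
```

Emit:
send_rows(steps=[[[0.5, -0.4, 0, 0, 1], [0.9, -0.7, 0, 0, 1], [0.9, -0.7, 0, 0, 1], [0.9, -0.7, 0, 0, 1], [0.9, -0.7, 0, 0, 1]]])

```text
time_s: 8.58
ee_pos: [456.0, -134.7, 140.5]
ee_rot: [-179.9, -0.1, 89.9]
force: [0.3, 0.3, 0.7]
gripper_width: 90.8
gripper_force: 0.0
```

Emit:
send_rows(steps=[[[0.5, -0.34, 0, 0, 1], [0, 0, 0, 0, 1], [0, 0, 0, 0, 1], [0, 0, 0, 0, 1], [0, 0, 0, 0, 1]]])

```text
time_s: 9.0
ee_pos: [445.4, -117.0, 141.5]
ee_rot: [180.0, 0.0, 89.9]
force: [-0.5, -0.2, -0.1]
gripper_width: 91.3
gripper_force: 0.0
```

Run:
```python
from h import *
print(env.state()['ee_pos'])
f=grab('wrist'); rim(f,433,-104,45,58)
f=grab('top'); rim(f,576,-287,40,70);rim(f,432.6,-104,45,58)
```

```text
[ 445.39586509 -117.01816992  141.48599701]
rim [ 435.  -104.5] r 27.4 encl 435.0 -104.8 57.9 n 705 z 44.3
rim [ 575.2 -288.6] r 34.0 encl 575.2 -288.5 71.6 n 96 z 40.2
rim [ 432.6 -103.9] r 27.4 encl 433.2 -98.9 54.9 n 33 z 46.5
```

Emit:
send_rows(steps=[[[0.32, -0.28, 0.5, 0, 1], [0, 0, 0.9, 0, 1], [0, 0, 0.7, 0, 1], [0, 0, 0, 0, 1], [0, 0, 0, 0, 1]]])

```text
time_s: 9.52
ee_pos: [432.8, -103.6, 56.9]
ee_rot: [-179.8, -0.1, 89.9]
force: [0.9, -0.4, -0.3]
gripper_width: 91.0
gripper_force: 0.0
```

Emit:
send_rows(steps=[[[0, 0, 0.5, 0, 1], [0, 0, 0, 0, 1], [0, 0, 0, 0, 1], [0, 0, 0, 0, 1]]])

```text
time_s: 9.85
ee_pos: [434.5, -103.8, 39.2]
ee_rot: [179.8, 0.0, 90.0]
force: [-0.4, 0.0, 0.7]
gripper_width: 91.6
gripper_force: 0.0
```

Emit:
send_rows(steps=[[[0, 0, 0.08, 0, 1], [0, 0, 0, 0, 0.5], [0, 0, 0, 0, 0.5], [0, 0, 0, 0, 0.5], [0, 0, 0, 0, 0.5]]])

```text
time_s: 10.27
ee_pos: [433.3, -103.3, 34.7]
ee_rot: [180.0, 0.0, 90.0]
force: [0.9, -0.4, 0.2]
gripper_width: 67.3
gripper_force: 0.0
```

Emit:
send_rows(steps=[[[0, 0, 0, 0, 0.5], [0, 0, 0, 0, 0.5]]])

```text
time_s: 10.43
ee_pos: [433.4, -103.4, 34.6]
ee_rot: [180.0, -0.0, 90.0]
force: [-0.0, 0.6, 1.0]
gripper_width: 58.0
gripper_force: 12.0
```

Emit:
send_rows(steps=[[[0, 0, -0.3, 0, 0.5], [0, 0, -0.6, 0, 0.5], [0, 0, -0.6, 0, 0.5], [0, 0, 0, 0, 0.5], [0, 0, 0, 0, 0.5]]])

```text
time_s: 10.85
ee_pos: [433.8, -103.5, 95.3]
ee_rot: [179.9, 0.0, 90.0]
force: [0.4, 0.1, -0.7]
gripper_width: 58.3
gripper_force: 12.0
```

Emit:
send_rows(steps=[[[-0.5, 0.4, 0, 0, 0.5], [-0.9, 0.7, 0, 0, 0.5], [-0.9, 0.7, 0, 0, 0.5], [-0.9, 0.7, 0, 0, 0.5], [-0.9, 0.7, 0, 0, 0.5]]])

```text
time_s: 11.27
ee_pos: [551.4, -256.0, 92.5]
ee_rot: [-179.8, -0.1, 90.0]
force: [0.4, -0.7, -0.5]
gripper_width: 58.4
gripper_force: 12.0
```

Emit:
send_rows(steps=[[[-0.5, 0.37, 0, 0, 0.5], [0, 0, 0, 0, 0.5], [0, 0, 0, 0, 0.5], [0, 0, 0, 0, 0.5], [0, 0, 0, 0, 0.5]]])

```text
time_s: 11.68
ee_pos: [564.9, -273.6, 93.5]
ee_rot: [-179.9, -0.1, 90.0]
force: [-0.1, -0.4, -1.5]
gripper_width: 58.1
gripper_force: 12.0
```

Emit:
send_rows(steps=[[[0, 0, 0, 0, 0.5], [0, 0, 0, 0, 0.5]]])

```text
time_s: 11.85
ee_pos: [565.8, -274.0, 94.6]
ee_rot: [-180.0, -0.0, 90.0]
force: [0.7, -0.1, -0.5]
gripper_width: 58.3
gripper_force: 12.0
```

Run:
```python
from h import *
print(env.state()['ee_pos'])
f=grab('top'); rim(f,625,87,54,46)
f=grab('wrist','w4'); rim(f,576,-288,40,70);rim(f,576,-288,105,58,8)
```

```text
[ 565.78302886 -274.02412292   94.63991874]
rim [624.7  87.7] r 21.5 encl 624.8 87.4 45.4 n 52 z 54.3
rim [ 577.1 -286.4] r 32.8 encl 590.0 -264.0 42.0 n 149 z 39.3
rim [ 566.5 -275.3] r 27.6 encl 566.5 -274.9 59.7 n 1495 z 104.5
```

View pics/w4.png

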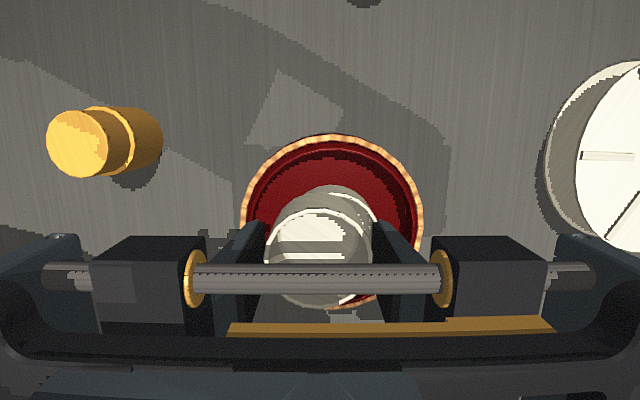

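Emit:
send_rows(steps=[[[-0.32, 0.26, 0, 0, 0.5], [0, 0, 0.5, 0, 0.5], [0, 0, 0.4, 0, 0.5], [0, 0, 0, 0, 0.5], [0, 0, 0, 0, 0.5]]])

```text
time_s: 12.37
ee_pos: [576.1, -287.2, 58.2]
ee_rot: [-179.9, -0.1, 90.0]
force: [0.0, 0.4, -1.1]
gripper_width: 58.2
gripper_force: 12.0
```

Emit:
send_rows(steps=[[[0, 0, 0, 0, 0.5], [0, 0, 0, 0, 0.5]]])

```text
time_s: 12.53
ee_pos: [576.7, -287.9, 59.3]
ee_rot: [180.0, 0.0, 90.0]
force: [-0.3, 0.6, -1.8]
gripper_width: 58.5
gripper_force: 11.9
```

Next, lower it to about z = 42.

Emit:
send_rows(steps=[[[0.01, 0, 0.2, 0, 0.5], [0, 0, 0.2, 0, 0.5], [0, 0, 0, 0, 0.5], [0, 0, 0, 0, 0.5], [0, 0, 0, 0, 0.5]]])

```text
time_s: 12.95
ee_pos: [577.7, -288.2, 42.8]
ee_rot: [179.8, 0.1, 90.0]
force: [2.4, -2.1, 2.4]
gripper_width: 58.5
gripper_force: 12.0
```

Emit:
send_rows(steps=[[[0, 0, 0, 0, 0.5]]])

```text
time_s: 13.03
ee_pos: [577.7, -288.1, 42.9]
ee_rot: [179.9, 0.1, 90.0]
force: [1.6, -2.0, 2.8]
gripper_width: 58.8
gripper_force: 12.0
```

Emit:
send_rows(steps=[[[0, 0, 0, 0, 0.75], [0, 0, 0, 0, 0.75], [0, 0, 0, 0, 0.75]]])

```text
time_s: 13.28
ee_pos: [575.6, -286.6, 41.7]
ee_rot: [-179.9, -0.1, 90.0]
force: [-0.8, 0.1, -0.2]
gripper_width: 68.3
gripper_force: 0.0
```

Emit:
send_rows(steps=[[[0, 0, -0.3, 0, 0.75], [0, 0, -0.9, 0, 0.75], [0, 0, -0.9, 0, 0.75], [0, 0, -0.9, 0, 0.75], [0, 0, 0, 0, 0.75]]])

```text
time_s: 13.7
ee_pos: [580.3, -289.1, 171.6]
ee_rot: [179.2, 0.4, 90.0]
force: [1.1, 0.4, 1.0]
gripper_width: 68.7
gripper_force: 0.0
```

Emit:
send_rows(steps=[[[0, 0, 0, 0, 0.75], [0, 0, 0, 0, 0.75], [0, 0, 0, 0, 0.75]]])

```text
time_s: 13.95
ee_pos: [575.6, -286.8, 161.1]
ee_rot: [-179.8, -0.1, 90.0]
force: [0.2, -0.0, -0.8]
gripper_width: 68.2
gripper_force: 0.0
```

Run:
```python
from h import *
print(env.state()['ee_pos'])
f=grab('wrist','w5'); rim(f,576.6,-288,52,58);rim(f,576.6,-288,40,70)
f=grab('top');  rim(f,576.6,-288,52,58);rim(f,625,87,54,46)
```

```text
[ 575.60995744 -286.78095588  161.06439053]
rim [ 579.8 -295.5] r 27.4 encl 579.6 -295.8 58.1 n 626 z 51.3
rim [ 578.  -293.4] r 33.5 encl 577.9 -293.5 69.9 n 497 z 39.6
rim [ 578.4 -296.9] r 28.0 encl 578.2 -296.8 59.5 n 59 z 52.7
rim [624.8  87.7] r 21.5 encl 624.8 87.3 45.6 n 49 z 54.4
```

Emit:
send_rows(steps=[[[0.5, 0.1, 0, 0, 0.75], [0.98, 0.13, 0, 0, 0.75], [0.98, 0.13, 0, 0, 0.75], [0.98, 0.13, 0, 0, 0.75], [0.98, 0.13, 0, 0, 0.75]]])

```text
time_s: 14.47
ee_pos: [600.9, -108.9, 161.2]
ee_rot: [-179.9, -0.0, 89.9]
force: [-0.3, 0.1, -0.6]
gripper_width: 68.3
gripper_force: 0.0
```

Emit:
send_rows(steps=[[[0.98, 0.13, 0, 0, 0.75], [0.98, 0.13, 0, 0, 0.75], [0.98, 0.13, 0, 0, 0.75], [0.98, 0.13, 0, 0, 0.75], [0.7, 0.13, 0, 0, 0.75]]])

```text
time_s: 14.88
ee_pos: [626.9, 77.5, 161.3]
ee_rot: [-179.9, -0.0, 90.1]
force: [1.1, -0.8, -0.6]
gripper_width: 68.5
gripper_force: 0.0
```

Emit:
send_rows(steps=[[[0.3, 0, 0, 0, 0.75], [0, 0, 0, 0, 0.75], [0, 0, 0, 0, 0.75], [0, 0, 0, 0, 0.75], [0, 0, 0, 0, 0.75]]])

```text
time_s: 15.3
ee_pos: [627.4, 84.3, 162.4]
ee_rot: [-180.0, 0.0, 89.9]
force: [0.4, 0.4, -0.4]
gripper_width: 68.6
gripper_force: 0.0
```

Run:
```python
from h import *
print(env.state()['ee_pos'])
f=grab('wrist','w6'); rim(f,625,88,54,46)
f=grab('top','t6'); rim(f,578,-296,52,58);rim(f,577,-293,40,70); rim(f,607,-85,63,34)
a=f['pixels'][150:260,380:490]; cv2.imwrite('pics/c6.png',cv2.resize(a,None,fx=5,fy=5)[:,:,::-1])
```

```text
[627.40412512  84.29857972 162.35084578]
rim [625.5  87.5] r 21.4 encl 625.2 87.3 46.0 n 498 z 53.3
rim [ 578.5 -296.5] r 27.7 encl 578.5 -296.7 59.5 n 78 z 52.0
rim [ 576.5 -294.7] r 34.2 encl 576.4 -294.1 71.7 n 68 z 40.7
rim [606.7 -84.5] r 15.7 encl 606.7 -84.5 33.4 n 37 z 63.5
```

View pics/c6.png

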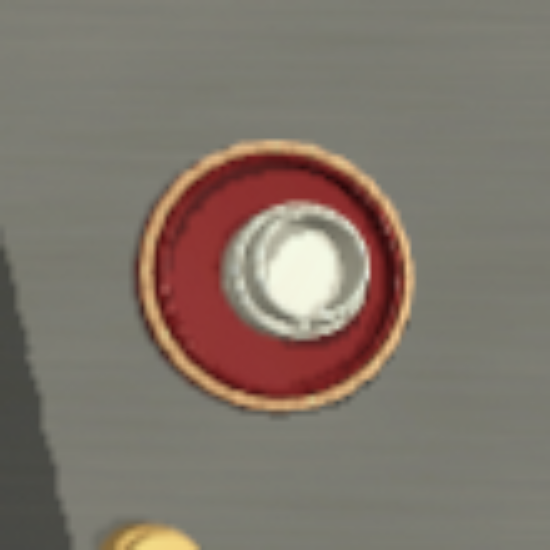

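Emit:
send_rows(steps=[[[0.09, -0.04, 0.4, 0, 0.75], [0, 0, 0.9, 0, 0.75], [0, 0, 0.9, 0, 0.75], [0, 0, 0.3, 0, 0.75], [0, 0, 0, 0, 0.75]]])

```text
time_s: 15.82
ee_pos: [623.1, 88.5, 58.6]
ee_rot: [-179.5, 0.1, 89.9]
force: [-0.0, 0.1, 0.6]
gripper_width: 68.5
gripper_force: 0.0
```

Emit:
send_rows(steps=[[[0, 0, 0, 0, 0.75], [0, 0, 0, 0, 0.75], [0, 0, 0, 0, 0.75]]])

```text
time_s: 16.07
ee_pos: [627.5, 89.7, 64.5]
ee_rot: [179.8, -0.0, 90.0]
force: [0.7, -0.4, 0.2]
gripper_width: 68.2
gripper_force: 0.0
```

Emit:
send_rows(steps=[[[-0.03, -0.02, 0.25, 0, 0.75], [0, 0, 0.2, 0, 0.75], [0, 0, 0, 0, 0.75], [0, 0, 0, 0, 0.75], [0, 0, 0, 0, 0.75]]])

```text
time_s: 16.48
ee_pos: [625.2, 88.7, 44.4]
ee_rot: [-180.0, -0.0, 90.0]
force: [0.3, 0.4, 0.9]
gripper_width: 68.6
gripper_force: 0.0
```

Emit:
send_rows(steps=[[[0, 0, 0, 0, 0.4], [0, 0, 0, 0, 0.4], [0, 0, 0, 0, 0.4], [0, 0, 0, 0, 0.4], [0, 0, 0, 0, 0.4]]])

```text
time_s: 16.9
ee_pos: [625.3, 88.7, 44.7]
ee_rot: [180.0, -0.0, 90.0]
force: [-0.2, 0.1, 1.3]
gripper_width: 45.8
gripper_force: 12.0
```

Emit:
send_rows(steps=[[[0, 0, 0, 0, 0.4], [0, 0, -0.2, 0, 0.4], [0, 0, -0.5, 0, 0.4], [0, 0, -0.7, 0, 0.4], [0, 0, 0, 0, 0.4]]])

```text
time_s: 17.32
ee_pos: [628.6, 89.1, 106.2]
ee_rot: [179.4, -0.1, 90.0]
force: [1.5, 0.4, -0.2]
gripper_width: 45.8
gripper_force: 12.0
```

Emit:
send_rows(steps=[[[0, 0, -0.8, 0, 0.4], [-0.4, 0, -0.2, 0, 0.4], [-0.95, -0.12, 0, 0, 0.4], [-0.98, -0.12, 0, 0, 0.4], [-0.98, -0.12, 0, 0, 0.4]]])

```text
time_s: 17.73
ee_pos: [610.5, -44.7, 141.0]
ee_rot: [180.0, 0.0, 90.1]
force: [1.9, -0.4, -0.8]
gripper_width: 45.6
gripper_force: 12.0
```

Emit:
send_rows(steps=[[[-0.98, -0.14, 0, 0, 0.4], [-0.98, -0.14, 0, 0, 0.4], [-0.98, -0.14, 0, 0, 0.4], [-0.98, -0.14, 0, 0, 0.4], [-0.98, -0.14, 0, 0, 0.4]]])

```text
time_s: 18.15
ee_pos: [582.0, -241.6, 140.7]
ee_rot: [180.0, -0.0, 90.0]
force: [1.1, -0.2, -0.8]
gripper_width: 46.1
gripper_force: 12.0
```

Emit:
send_rows(steps=[[[-0.98, -0.08, 0, 0, 0.4], [-0.42, 0, 0, 0, 0.4], [0, 0, 0, 0, 0.4], [0, 0, 0, 0, 0.4], [0, 0, 0, 0, 0.4]]])

```text
time_s: 18.57
ee_pos: [579.4, -294.4, 140.3]
ee_rot: [-180.0, -0.1, 90.0]
force: [0.5, -0.1, -1.8]
gripper_width: 46.0
gripper_force: 12.0
```

Emit:
send_rows(steps=[[[0, 0, 0, 0, 0.4], [0, 0, 0, 0, 0.4]]])

```text
time_s: 18.73
ee_pos: [579.8, -294.1, 140.6]
ee_rot: [-180.0, -0.0, 90.1]
force: [-0.5, -0.8, -0.7]
gripper_width: 46.0
gripper_force: 12.0
```

Run:
```python
from h import *
s=env.state();print(s['ee_pos'])
f=grab('wrist','w7'); rim(f,579.6,-296,52,58); rim(f,*s['ee_pos'][:2],s['ee_pos'][2]+9.3,46)
```

```text
[ 579.76165662 -294.07694772  140.55523144]
rim [ 579.8 -295.5] r 27.4 encl 579.8 -295.7 57.8 n 420 z 51.4
rim [ 580.3 -295.6] r 21.8 encl 580.3 -295.4 47.6 n 901 z 149.3
```

Emit:
send_rows(steps=[[[0, 0, 0.4, 0, 0.4], [0, 0, 0.6, 0, 0.4], [0, 0, 0.4, 0, 0.4], [0, 0, 0.2, 0, 0.4], [0, 0, 0, 0, 0.4]]])

```text
time_s: 19.2
ee_pos: [578.4, -294.4, 74.5]
ee_rot: [-179.8, -0.1, 90.0]
force: [1.1, 0.2, -0.3]
gripper_width: 45.6
gripper_force: 12.0
```

Emit:
send_rows(steps=[[[0, 0, 0, 0, 0.4], [0, 0, 0, 0, 0.4], [0, 0, 0, 0, 0.4]]])

```text
time_s: 19.45
ee_pos: [580.4, -296.1, 78.0]
ee_rot: [179.9, 0.1, 90.0]
force: [-0.3, -0.7, -0.7]
gripper_width: 45.8
gripper_force: 12.0
```

Emit:
send_rows(steps=[[[0.03, -0.01, 0.15, 0, 0.4], [0, 0, 0.15, 0, 0.4], [0, 0, 0.12, 0, 0.4], [0, 0, 0.08, 0, 0.4], [0, 0, 0, 0, 0.4]]])

```text
time_s: 19.87
ee_pos: [578.3, -294.2, 55.2]
ee_rot: [-179.9, -0.1, 90.0]
force: [-0.3, 0.8, -0.1]
gripper_width: 45.9
gripper_force: 12.0
```

Emit:
send_rows(steps=[[[0, 0, 0, 0, 0.4], [0, 0, 0, 0, 0.4]]])

```text
time_s: 20.03
ee_pos: [579.2, -294.6, 56.5]
ee_rot: [180.0, -0.0, 90.0]
force: [-0.8, 0.5, -0.9]
gripper_width: 45.7
gripper_force: 12.0
```

Emit:
send_rows(steps=[[[0, 0, 0.03, 0, 0.4], [0, 0, 0, 0, 0.4], [0, 0, 0, 0, 0.65], [0, 0, 0, 0, 0.65], [0, 0, 0, 0, 0.65]]])

```text
time_s: 20.45
ee_pos: [579.2, -294.6, 55.5]
ee_rot: [180.0, 0.0, 90.0]
force: [0.0, 0.5, 0.1]
gripper_width: 59.1
gripper_force: 0.0
```

Emit:
send_rows(steps=[[[0, 0, -0.2, 0, 0.65], [0, 0, -0.5, 0, 0.65], [0, 0, -0.9, 0, 0.65], [0, 0, -0.9, 0, 0.65], [0, 0, 0, 0, 0.65]]])

```text
time_s: 20.87
ee_pos: [583.0, -296.6, 164.2]
ee_rot: [179.2, 0.4, 90.0]
force: [1.7, -0.4, 1.0]
gripper_width: 59.1
gripper_force: 0.0
```

Emit:
send_rows(steps=[[[0, 0, 0, 0, 0.65], [0, 0, 0, 0, 0.65], [0, 0, 0, 0, 0.65]]])

```text
time_s: 21.12
ee_pos: [578.2, -294.1, 154.0]
ee_rot: [-179.9, -0.1, 90.0]
force: [0.0, -0.1, 0.2]
gripper_width: 59.2
gripper_force: 0.0
```

Run:
```python
from h import *
s=env.state();print(s['ee_pos'])
f=grab('wrist','w8'); rim(f,579.6,-296,64,46); rim(f,579.6,-296,52,58); rim(f,578,-293.5,40,70)
f=grab('top'); rim(f,607,-85,63,34); rim(f,464.5,112.6,72,22)
```

```text
[ 578.19736039 -294.09641065  154.02242828]
rim [ 579.3 -295.7] r 21.4 encl 579.3 -295.9 46.1 n 565 z 63.2
rim [ 579.8 -295.7] r 27.5 encl 579.8 -295.9 57.9 n 577 z 51.5
rim [ 578.1 -293.5] r 33.5 encl 578.0 -293.6 69.9 n 525 z 39.6
rim [606.8 -84.3] r 15.5 encl 606.6 -84.1 33.1 n 38 z 63.9
rim [464.6 112.5] r 10.0 encl 464.6 112.7 21.3 n 22 z 72.5
```

Emit:
send_rows(steps=[[[0.4, 0.06, 0, 0, 0.65], [0.98, 0.14, 0, 0, 0.65], [0.98, 0.14, 0, 0, 0.65], [0.98, 0.14, 0, 0, 0.65], [0.98, 0.14, 0, 0, 0.65]]])

```text
time_s: 21.63
ee_pos: [603.4, -119.1, 154.5]
ee_rot: [-179.9, -0.1, 89.9]
force: [0.8, 0.0, -0.7]
gripper_width: 59.4
gripper_force: 0.0
```

Emit:
send_rows(steps=[[[0.9, 0.1, 0, 0, 0.65], [0, 0, 0, 0, 0.65], [0, 0, 0, 0, 0.65], [0, 0, 0, 0, 0.65], [0, 0, 0, 0, 0.65]]])

```text
time_s: 22.05
ee_pos: [607.6, -86.4, 154.9]
ee_rot: [-180.0, 0.0, 89.9]
force: [-0.6, -1.2, -0.0]
gripper_width: 59.0
gripper_force: 0.0
```

Run:
```python
from h import *
s=env.state();print(s['ee_pos'])
f=grab('wrist','w9'); rim(f,607,-84,63,34)
f=grab('top'); rim(f,607,-85,63,34)
```

```text
[607.6417618  -86.4079317  154.94946495]
rim [607.3 -84.9] r 15.5 encl 607.3 -85.2 33.9 n 405 z 62.3
rim [0. 0.] r 0.0 encl 0.0 0.0 0.0 n 0 z nan
  return _methods._mean(a, axis=axis, dtype=dtype,
  ret = ret.dtype.type(ret / rcount)
```

Emit:
send_rows(steps=[[[0.05, 0, 0.4, 0, 0.65], [0, 0, 0.8, 0, 0.65], [0, 0, 0.5, 0, 0.65], [0, 0, 0.3, 0, 0.65], [0, 0, 0, 0, 0.65]]])

```text
time_s: 22.57
ee_pos: [605.6, -84.6, 72.1]
ee_rot: [-179.6, -0.1, 89.9]
force: [0.4, -0.0, -0.6]
gripper_width: 59.4
gripper_force: 0.0
```

Emit:
send_rows(steps=[[[0, 0, 0, 0, 0.65], [0, 0, 0, 0, 0.65], [0, 0, 0, 0, 0.65]]])

```text
time_s: 22.82
ee_pos: [608.9, -84.3, 76.7]
ee_rot: [179.8, 0.0, 89.9]
force: [-0.4, -0.8, -0.1]
gripper_width: 59.5
gripper_force: 0.0
```

Emit:
send_rows(steps=[[[0, 0, 0.3, 0, 0.65], [0, 0, 0.25, 0, 0.65], [0, 0, 0, 0, 0.65], [0, 0, 0, 0, 0.65], [0, 0, 0, 0, 0.65]]])

```text
time_s: 23.23
ee_pos: [608.2, -83.8, 53.7]
ee_rot: [180.0, 0.0, 90.0]
force: [-0.9, 0.3, -0.5]
gripper_width: 59.6
gripper_force: 0.0
```

Emit:
send_rows(steps=[[[0, 0, 0, 0, 0.25], [0, 0, 0, 0, 0.25], [0, 0, 0, 0, 0.25], [0, 0, 0, 0, 0.25], [0, 0, 0, 0, 0.25]]])

```text
time_s: 23.65
ee_pos: [608.0, -83.8, 53.5]
ee_rot: [180.0, -0.0, 90.0]
force: [-0.3, 0.5, 1.1]
gripper_width: 33.8
gripper_force: 12.0
```

Emit:
send_rows(steps=[[[0, 0, 0, 0, 0.25], [0, 0, -0.2, 0, 0.25], [0, 0, -0.5, 0, 0.25], [0, 0, -0.7, 0, 0.25], [0, 0, -0.6, 0, 0.25]]])

```text
time_s: 24.07
ee_pos: [607.8, -83.7, 134.6]
ee_rot: [-180.0, -0.0, 90.0]
force: [0.9, 0.6, -0.1]
gripper_width: 34.1
gripper_force: 12.0
```

Emit:
send_rows(steps=[[[-0.4, -0.05, -0.1, 0, 0.25], [-0.98, -0.14, 0, 0, 0.25], [-0.98, -0.14, 0, 0, 0.25], [-0.98, -0.14, 0, 0, 0.25], [-0.98, -0.14, 0, 0, 0.25]]])

```text
time_s: 24.48
ee_pos: [583.1, -258.0, 138.0]
ee_rot: [180.0, 0.0, 90.0]
force: [0.9, -0.4, 0.0]
gripper_width: 34.0
gripper_force: 12.0
```

Emit:
send_rows(steps=[[[-0.94, -0.11, 0, 0, 0.25], [0, 0, 0, 0, 0.25], [0, 0, 0, 0, 0.25], [0, 0, 0, 0, 0.25], [0, 0, 0, 0, 0.25]]])

```text
time_s: 24.9
ee_pos: [579.2, -292.8, 137.4]
ee_rot: [-180.0, -0.0, 90.0]
force: [-0.8, 0.1, -0.7]
gripper_width: 33.6
gripper_force: 12.0
```

Emit:
send_rows(steps=[[[0, 0, 0, 0, 0.25], [0, 0, 0, 0, 0.25]]])

```text
time_s: 25.07
ee_pos: [579.4, -292.8, 137.5]
ee_rot: [180.0, -0.0, 90.1]
force: [-0.6, 0.4, -0.1]
gripper_width: 33.8
gripper_force: 12.0
```

Run:
```python
from h import *
s=env.state();print(s['ee_pos'])
f=grab('wrist','w10'); rim(f,579.6,-296,64,46); rim(f,*s['ee_pos'][:2],s['ee_pos'][2]+9.5,34)
```

```text
[ 579.4026492  -292.79287124  137.45831348]
rim [ 579.4 -295.7] r 21.4 encl 579.4 -295.7 45.5 n 391 z 63.3
rim [ 580.  -282.8] r 16.6 encl 580.0 -283.5 35.9 n 217 z 146.5
```

View pics/w10.png

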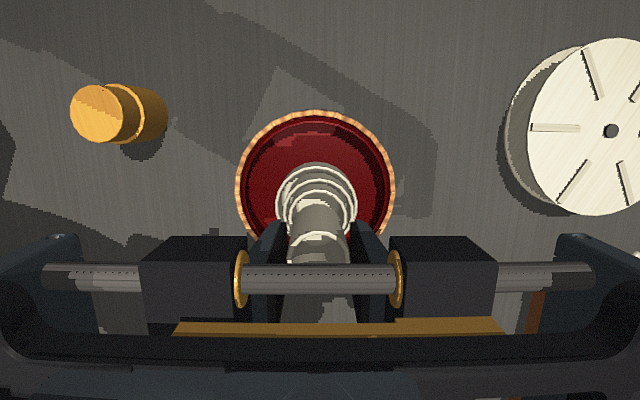

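Emit:
send_rows(steps=[[[-0.04, 0, 0.3, 0, 0.25], [0, 0, 0.5, 0, 0.25], [0, 0, 0.3, 0, 0.25], [0, 0, 0.2, 0, 0.25], [0, 0, 0, 0, 0.25]]])

```text
time_s: 25.53
ee_pos: [577.6, -294.9, 82.5]
ee_rot: [-179.7, -0.1, 90.0]
force: [0.2, -0.5, -1.1]
gripper_width: 33.9
gripper_force: 12.0
```

Emit:
send_rows(steps=[[[0, 0, 0, 0, 0.25], [0, 0, 0, 0, 0.25], [0, 0, 0, 0, 0.25]]])

```text
time_s: 25.78
ee_pos: [579.7, -296.1, 86.2]
ee_rot: [179.9, 0.0, 90.0]
force: [0.5, 0.7, -0.7]
gripper_width: 34.0
gripper_force: 12.0
```

Emit:
send_rows(steps=[[[0.03, -0.01, 0.15, 0, 0.25], [0, 0, 0.15, 0, 0.25], [0, 0, 0.1, 0, 0.25], [0, 0, 0.05, 0, 0.25], [0, 0, 0, 0, 0.25]]])

```text
time_s: 26.2
ee_pos: [578.4, -294.5, 66.8]
ee_rot: [-180.0, -0.0, 90.0]
force: [-0.1, 0.2, -0.4]
gripper_width: 33.6
gripper_force: 12.0
```

Emit:
send_rows(steps=[[[0, 0, 0, 0, 0.25], [0, 0, 0, 0, 0.25], [0, 0, 0, 0, 0.25]]])

```text
time_s: 26.45
ee_pos: [578.8, -294.6, 67.3]
ee_rot: [180.0, -0.0, 90.0]
force: [0.4, 0.4, -1.2]
gripper_width: 34.2
gripper_force: 12.0
```

Release here; the drop is under 1 mm.

Emit:
send_rows(steps=[[[0, 0, 0, 0, 0.5], [0, 0, 0, 0, 0.5], [0, 0, 0, 0, 0.5]]])

```text
time_s: 26.7
ee_pos: [578.8, -294.6, 67.5]
ee_rot: [180.0, 0.0, 90.0]
force: [-0.1, 0.0, 0.0]
gripper_width: 45.5
gripper_force: 0.0
```

Emit:
send_rows(steps=[[[0, 0, -0.2, 0, 0.5], [0, 0, -0.5, 0, 0.5], [0, 0, -0.9, 0, 0.5], [0, 0, -0.9, 0, 0.5], [0, 0, 0, 0, 0.5]]])

```text
time_s: 27.12
ee_pos: [582.5, -296.6, 176.2]
ee_rot: [179.2, 0.4, 90.0]
force: [1.2, -0.5, 1.3]
gripper_width: 45.5
gripper_force: 0.0
```

Emit:
send_rows(steps=[[[0, 0, 0, 0, 0.5], [0, 0, 0, 0, 0.5], [0, 0, 0, 0, 0.5]]])

```text
time_s: 27.37
ee_pos: [577.8, -294.1, 166.0]
ee_rot: [-179.9, -0.1, 90.0]
force: [0.6, -0.1, 0.3]
gripper_width: 46.1
gripper_force: 0.0
```

Run:
```python
from h import *
s=env.state();print(s['ee_pos'])
f=grab('wrist','w11'); rim(f,579.6,-296,76,34); rim(f,579.6,-296,64,46); rim(f,578,-293.5,40,70)
f=grab('top'); rim(f,464.5,112.6,72,22)
```

```text
[ 577.80588018 -294.0969668   165.99714111]
rim [ 578.1 -295.7] r 15.5 encl 578.1 -296.0 33.8 n 407 z 75.3
rim [ 579.3 -295.8] r 21.5 encl 579.4 -296.0 46.1 n 466 z 63.4
rim [ 578.1 -293.5] r 33.6 encl 578.0 -293.5 70.0 n 487 z 39.6
rim [464.5 112.6] r 9.9 encl 464.5 112.8 21.3 n 23 z 72.2
```

Emit:
send_rows(steps=[[[0.5, -0.14, 0, 0, 0.5], [0.95, -0.27, 0, 0, 0.5], [0.95, -0.27, 0, 0, 0.5], [0.95, -0.27, 0, 0, 0.5], [0.95, -0.27, 0, 0, 0.5]]])

```text
time_s: 27.88
ee_pos: [528.6, -121.0, 166.1]
ee_rot: [-179.9, -0.0, 89.9]
force: [0.6, 0.3, 0.2]
gripper_width: 45.3
gripper_force: 0.0
```

Emit:
send_rows(steps=[[[0.95, -0.27, 0, 0, 0.5], [0.95, -0.27, 0, 0, 0.5], [0.95, -0.27, 0, 0, 0.5], [0.95, -0.27, 0, 0, 0.5], [0.95, -0.27, 0, 0, 0.5]]])

```text
time_s: 28.3
ee_pos: [474.6, 69.0, 166.5]
ee_rot: [-179.9, 0.0, 90.0]
force: [0.5, 0.4, -0.5]
gripper_width: 45.6
gripper_force: 0.0
```

Emit:
send_rows(steps=[[[0.9, -0.24, 0, 0, 0.5], [0.2, 0, 0, 0, 0.5], [0, 0, 0, 0, 0.5], [0, 0, 0, 0, 0.5], [0, 0, 0, 0, 0.5]]])

```text
time_s: 28.72
ee_pos: [466.7, 110.3, 166.9]
ee_rot: [-180.0, 0.0, 89.9]
force: [0.1, -0.5, 1.0]
gripper_width: 45.4
gripper_force: 0.0
```

Emit:
send_rows(steps=[[[0, 0, 0, 0, 0.5], [0, 0, 0, 0, 0.5]]])

```text
time_s: 28.88
ee_pos: [466.7, 110.2, 167.1]
ee_rot: [-180.0, 0.0, 89.9]
force: [-1.0, -0.1, -0.3]
gripper_width: 45.6
gripper_force: 0.0
```

Run:
```python
from h import *
s=env.state();print(s['ee_pos'])
f=grab('wrist','w12'); rim(f,464.5,112.6,72,22)
```

```text
[466.74962154 110.21393734 167.14887851]
rim [464.5 112.9] r 9.6 encl 464.5 112.7 21.6 n 228 z 71.4
```

Emit:
send_rows(steps=[[[0.08, -0.05, 0.4, 0, 0.5], [0, 0, 0.8, 0, 0.5], [0, 0, 0.5, 0, 0.5], [0, 0, 0.3, 0, 0.5], [0, 0, 0, 0, 0.5]]])

```text
time_s: 29.35
ee_pos: [462.5, 113.6, 84.8]
ee_rot: [-179.7, 0.1, 89.9]
force: [0.1, -0.6, -0.9]
gripper_width: 45.8
gripper_force: 0.0
```

Emit:
send_rows(steps=[[[0, 0, 0, 0, 0.5], [0, 0, 0, 0, 0.5], [0, 0, 0, 0, 0.5]]])

```text
time_s: 29.6
ee_pos: [465.4, 114.7, 88.5]
ee_rot: [179.9, -0.0, 90.0]
force: [0.0, -0.0, 0.2]
gripper_width: 45.3
gripper_force: 0.0
```

Emit:
send_rows(steps=[[[-0.03, 0, 0.3, 0, 0.5], [0, 0, 0.32, 0, 0.5], [0, 0, 0, 0, 0.5], [0, 0, 0, 0, 0.5], [0, 0, 0, 0, 0.5]]])

```text
time_s: 30.02
ee_pos: [465.2, 113.6, 63.4]
ee_rot: [179.9, -0.0, 90.0]
force: [0.1, -0.5, -0.6]
gripper_width: 45.7
gripper_force: 0.0
```

Emit:
send_rows(steps=[[[0, 0, 0, 0, 0.12], [0, 0, 0, 0, 0.12], [0, 0, 0, 0, 0.12], [0, 0, 0, 0, 0.12], [0, 0, 0, 0, 0.12]]], squeeze=10)

```text
time_s: 30.43
ee_pos: [464.6, 113.6, 62.8]
ee_rot: [180.0, -0.0, 90.0]
force: [-0.5, -0.1, 1.4]
gripper_width: 21.1
gripper_force: 10.0
```

Emit:
send_rows(steps=[[[0, 0, 0, 0, 0.12], [0, 0, -0.2, 0, 0.12], [0, 0, -0.5, 0, 0.12], [0, 0, -0.8, 0, 0.12], [0, 0, -0.8, 0, 0.12]]])

```text
time_s: 30.85
ee_pos: [463.5, 113.3, 155.2]
ee_rot: [-179.8, 0.0, 90.0]
force: [0.1, 0.5, -1.4]
gripper_width: 21.6
gripper_force: 10.0
```

Emit:
send_rows(steps=[[[-0.5, 0.14, -0.1, 0, 0.12], [-0.95, 0.27, 0, 0, 0.12], [-0.95, 0.27, 0, 0, 0.12], [-0.95, 0.27, 0, 0, 0.12], [-0.95, 0.27, 0, 0, 0.12]]])

```text
time_s: 31.27
ee_pos: [513.3, -60.1, 159.2]
ee_rot: [180.0, -0.0, 90.0]
force: [0.5, 0.2, -1.0]
gripper_width: 20.7
gripper_force: 10.0
```

Emit:
send_rows(steps=[[[-0.95, 0.27, 0, 0, 0.12], [-0.95, 0.27, 0, 0, 0.12], [-0.95, 0.27, 0, 0, 0.12], [-0.95, 0.27, 0, 0, 0.12], [-0.95, 0.27, 0, 0, 0.12]]])

```text
time_s: 31.68
ee_pos: [567.0, -250.5, 158.8]
ee_rot: [-180.0, -0.0, 90.0]
force: [0.1, 1.0, -0.4]
gripper_width: 21.6
gripper_force: 10.0
```

Emit:
send_rows(steps=[[[-0.85, 0.22, 0, 0, 0.12], [-0.28, 0, 0, 0, 0.12], [0, 0, 0, 0, 0.12], [0, 0, 0, 0, 0.12], [0, 0, 0, 0, 0.12]]])

```text
time_s: 32.1
ee_pos: [575.4, -292.0, 158.5]
ee_rot: [-180.0, -0.1, 90.0]
force: [0.2, 0.3, -1.3]
gripper_width: 21.1
gripper_force: 10.0
```

Emit:
send_rows(steps=[[[0, 0, 0, 0, 0.12], [0, 0, 0, 0, 0.12]]])

```text
time_s: 32.27
ee_pos: [575.8, -292.1, 158.9]
ee_rot: [180.0, -0.0, 90.1]
force: [0.1, 0.5, -1.5]
gripper_width: 21.0
gripper_force: 10.0
```

Run:
```python
from h import *
s=env.state();print(s['ee_pos'])
f=grab('wrist','w13'); rim(f,578.1,-296,76,34); rim(f,579.6,-296,64,46)
```

```text
[ 575.78508686 -292.13805652  158.89725827]
rim [ 578.1 -295.7] r 15.5 encl 578.1 -296.0 33.8 n 282 z 75.4
rim [ 579.4 -295.7] r 21.4 encl 579.3 -295.8 45.7 n 364 z 63.4
```

Emit:
send_rows(steps=[[[-0.05, 0.05, 0.2, 0, 0.12], [0, 0, 0.2, 0, 0.12], [0, 0, 0, 0, 0.12], [0, 0, 0, 0, 0.12], [0, 0, 0, 0, 0.12]]])

```text
time_s: 32.73
ee_pos: [577.8, -295.7, 142.1]
ee_rot: [-180.0, -0.0, 90.0]
force: [0.6, -0.0, -0.2]
gripper_width: 21.2
gripper_force: 10.0
```

Emit:
send_rows(steps=[[[0, 0, 0, 0, 0.12], [0, 0, 0, 0, 0.12]]])

```text
time_s: 32.9
ee_pos: [578.0, -295.9, 142.8]
ee_rot: [180.0, 0.0, 90.0]
force: [0.0, -0.6, -0.6]
gripper_width: 21.4
gripper_force: 10.0
```

Emit:
send_rows(steps=[[[0.03, 0, 0.3, 0, 0.12], [0, 0, 0.4, 0, 0.12], [0, 0, 0.3, 0, 0.12], [0, 0, 0.2, 0, 0.12], [0, 0, 0, 0, 0.12]]])

```text
time_s: 33.32
ee_pos: [576.9, -294.1, 92.7]
ee_rot: [-179.8, -0.1, 90.0]
force: [-0.4, -0.2, -0.6]
gripper_width: 20.9
gripper_force: 10.0
```

Emit:
send_rows(steps=[[[0, 0, 0, 0, 0.12], [0, 0, 0, 0, 0.12], [0, 0, 0, 0, 0.12]]])

```text
time_s: 33.57
ee_pos: [578.5, -294.9, 95.5]
ee_rot: [179.9, 0.0, 90.0]
force: [0.9, -0.1, 0.0]
gripper_width: 21.1
gripper_force: 10.0
```

Emit:
send_rows(steps=[[[0, 0, 0.15, 0, 0.12], [0, 0, 0.12, 0, 0.12], [0, 0, 0.1, 0, 0.12], [0, 0, 0, 0, 0.12], [0, 0, 0, 0, 0.12]]])

```text
time_s: 33.98
ee_pos: [577.7, -294.5, 79.3]
ee_rot: [-180.0, -0.0, 90.0]
force: [-0.8, -0.4, -0.6]
gripper_width: 21.3
gripper_force: 10.0
```

Emit:
send_rows(steps=[[[0, 0, 0, 0, 0.12], [0, 0, 0, 0, 0.12], [0, 0, 0, 0, 0.12]]])

```text
time_s: 34.23
ee_pos: [577.9, -294.5, 79.7]
ee_rot: [180.0, -0.0, 90.0]
force: [-0.4, 0.4, -0.8]
gripper_width: 21.7
gripper_force: 10.0
```

Emit:
send_rows(steps=[[[0, 0, 0, 0, 0.35], [0, 0, 0, 0, 0.35], [0, 0, 0, 0, 0.35]]])

```text
time_s: 34.48
ee_pos: [577.9, -294.6, 79.8]
ee_rot: [180.0, 0.0, 90.0]
force: [-0.4, -0.4, 0.3]
gripper_width: 31.5
gripper_force: 0.0
```

Emit:
send_rows(steps=[[[0, 0, -0.2, 0, 0.35], [0, 0, -0.5, 0, 0.35], [0, 0, -0.9, 0, 0.35], [0, 0, -0.9, 0, 0.5], [0, 0, -0.5, 0, 0.5]]])

```text
time_s: 34.9
ee_pos: [579.2, -295.3, 204.8]
ee_rot: [179.7, 0.2, 90.0]
force: [0.4, -0.2, 1.0]
gripper_width: 42.1
gripper_force: 0.0
```

Emit:
send_rows(steps=[[[0, 0, 0, 0, 0.5], [0, 0, 0, 0, 0.5], [0, 0, 0, 0, 0.5], [0, 0, 0, 0, 0.5]]])

```text
time_s: 35.23
ee_pos: [577.0, -294.1, 198.1]
ee_rot: [-179.8, -0.1, 90.0]
force: [1.0, 0.1, -0.4]
gripper_width: 45.6
gripper_force: 0.0
```

Run:
```python
from h import *
s=env.state();print(s['ee_pos'])
f=grab('wrist','w14'); rim(f,578.6,-296,88,22);rim(f,578.6,-296,76,34); rim(f,579.6,-296,64,46); rim(f,579.6,-296,52,58);rim(f,578,-293.5,40,70)
W=cloud(f); z=W[...,2]; r=np.hypot(W[...,0]-575.5,W[...,1]+286)
for lo,hi in((60,62.5),(64,66),(68,71)): print(lo,hi,np.nanmedian(z[(r>lo)&(r<hi)]))
for lo,hi in((24,27),):
  m=(r>60)&(r<66)&(z>lo); print('pan',circ(W[m][:,:2]))
m=(r<76)&(r>60)&(z>14); print('outer',cv2.minEnclosingCircle(W[m][:,:2].astype(np.float32)))
f=grab('top','t14'); objs(f)
```

```text
[ 577.00449515 -294.11637983  198.0863546 ]
rim [ 578.  -295.2] r 9.6 encl 578.0 -295.4 22.0 n 214 z 87.2
rim [ 578.1 -295.8] r 15.4 encl 578.1 -295.9 33.7 n 320 z 75.4
rim [ 579.2 -295.8] r 21.5 encl 579.2 -295.9 45.9 n 390 z 63.5
rim [ 579.7 -295.6] r 27.5 encl 579.7 -295.9 58.1 n 470 z 51.5
rim [ 578.  -293.5] r 33.5 encl 578.0 -293.5 69.8 n 417 z 39.6
60 62.5 310.1014338075578
64 66 310.98366065272484
68 71 292.9385168296613
pan (np.float64(575.877252192185), np.float64(-285.0397197022278), np.float64(62.68018422167486))
outer ((576.3184814453125, -281.4315490722656), 75.46499633789062)
px [152 115] n 1668 ztop 79.6 encl (799.5,496.1) d164.1 mean [795.4 472.8] fit [797.1 487.5  45.3]
px [248 108] n 2982 ztop 42.9 encl (821.7,220.7) d169.2 mean [819.2 220.9] fit [820.2 221.2  59.6]
px [330  90] n 1146 ztop 52.0 encl (887.8,31.7) d34.5 mean [887.9  31.6] fit [887.7  31.6  11.1]
px [494 101] n 2339 ztop 73.8 encl (852.7,-434.0) d158.8 mean [ 853.2 -433.4] fit [ 853.2 -433.2   47.5]
px [415 111] n 2358 ztop 42.7 encl (826.2,-227.7) d148.9 mean [ 824.6 -227.6] fit [ 825.6 -227.9   52.4]
px [323 135] n 296 ztop 78.6 encl (755.4,15.6) d12.7 mean [755.2  16. ] fit [755.7  15.8   4.6]
px [329 165] n 107 ztop 24.0 encl (676.2,-0.5) d27.1 mean [ 6.763e+02 -4.000e-01] fit [ 6.764e+02 -4.000e-01  9.300e+00]
px [196 191] n 2750 ztop 95.0 encl (591.1,343.5) d141.8 mean [590.1 342.4] fit [591.4 342.6  44.5]
px [322 217] n 111 ztop 24.9 encl (535.7,13.1) d25.6 mean [535.8  13.7] fit [535.8  13.4   8.5]
px [150 272] n 2762 ztop 96.8 encl (380.1,452.5) d139.5 mean [378.9 448.2] fit [378.6 447.5  38.3]
px [239 259] n 287 ztop 88.9 encl (418.3,227.2) d38.5 mean [417.8 227.7] fit [418.  227.4  13.8]
px [410 264] n 322 ztop 74.2 encl (415.9,-217.4) d41.3 mean [ 416.  -217.8] fit [ 416.2 -217.9   14.2]
px [220 304] n 405 ztop 28.5 encl (304.8,275.2) d98.6 mean [305.  273.4] fit [304.6 274.8  28. ]
```

View pics/w14.png

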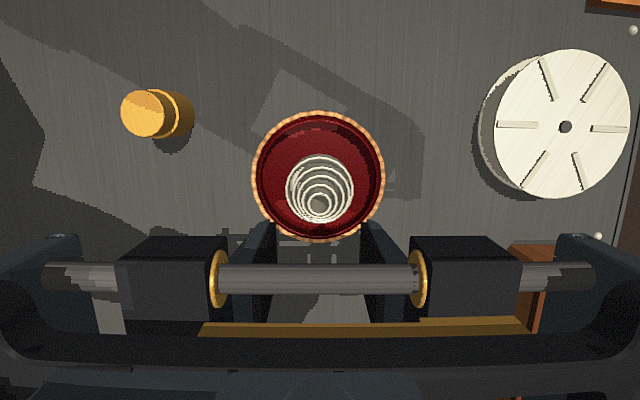

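Run:
```python
from h import *
for n in('wrist','top'):
    f=dict(np.load(f'pics/last_{n}.npz')); W=cloud(f); z=W[...,2]; P=f['pixels'].astype(int)
    r=np.hypot(W[...,0]-575.5,W[...,1]+286)
    tan=(P[...,0]>150)&(P[...,1]>100)&(P[...,2]<P[...,0]-40)&(r<80)
    print(n,'gasket n',tan.sum(),'z',np.nanpercentile(z[tan],[10,50,90]).round(1),'circ',np.round(circ(W[tan][:,:2]),1),'encl',cv2.minEnclosingCircle(W[tan][:,:2].astype(np.float32)))
    m=(z>27)&(r<69)&(r>55); print('neck',np.round(circ(W[m][:,:2]),1),m.sum())
    print('knob top') 
f=dict(np.load('pics/last_top.npz'));W=cloud(f);z=W[...,2];r=np.hypot(W[...,0]-591,W[...,1]-343)
m=(r<75)&(z>105);p=W[m];print('knob',p.mean(0).round(1),cv2.minEnclosingCircle(p[:,:2].astype(np.float32)),np.percentile(p[:,2],[50,95]),m.sum())
m=(r<80)&(z>84)&(z<97);p=W[m];print('lid',circ(p[np.hypot(p[:,0]-591,p[:,1]-343)>60][:,:2]),cv2.minEnclosingCircle(p[:,:2].astype(np.float32)))
```

```text
wrist gasket n 1872 z [ 19.8  21.8 296.6] circ [ 576.7 -286.3   63.3] encl ((576.9727172851562, -289.3815612792969), 76.61238861083984)
neck [ 576.4 -284.2   61.6] 15003
knob top
top gasket n 288 z [16.6 22.2 26.8] circ [ 575.2 -285.1   68.6] encl ((577.13623046875, -284.89410400390625), 73.76892852783203)
neck [ 575.  -285.9   61.5] 1787
knob top
knob [591.1 341.6 120. ] ((591.8740234375, 343.4364929199219), 13.765868186950684) [121.00650999 124.69955079] 112
lid (np.float64(591.0230400992194), np.float64(342.8520819450599), np.float64(65.73627704741916)) ((590.5460815429688, 343.5772705078125), 71.68502807617188)
```

Emit:
send_rows(steps=[[[0.5, 0, -0.2, 0, 0.6], [0.98, 0.02, 0, 0, 0.6], [0.98, 0.02, 0, 0, 0.6], [0.98, 0.02, 0, 0, 0.6], [0.98, 0.02, 0, 0, 0.6]]])

```text
time_s: 35.75
ee_pos: [580.5, -116.2, 206.7]
ee_rot: [-179.9, -0.0, 89.9]
force: [-0.2, 0.6, -0.3]
gripper_width: 54.8
gripper_force: 0.0
```

Emit:
send_rows(steps=[[[0.98, 0.02, 0, 0, 0.6], [0.98, 0.02, 0, 0, 0.6], [0.98, 0.02, 0, 0, 0.6], [0.98, 0.02, 0, 0, 0.6], [0.98, 0.02, 0, 0, 0.6]]])

```text
time_s: 36.17
ee_pos: [584.5, 80.1, 206.9]
ee_rot: [-179.9, 0.0, 90.0]
force: [1.2, 0.1, 0.0]
gripper_width: 54.9
gripper_force: 0.0
```

Emit:
send_rows(steps=[[[0.98, 0.02, 0, 0, 0.6], [0.98, 0.02, 0, 0, 0.6], [0.98, 0.02, 0, 0, 0.6], [0.98, 0.02, 0, 0, 0.6], [0.98, 0.02, 0, 0, 0.6]]])

```text
time_s: 36.58
ee_pos: [588.6, 276.1, 206.7]
ee_rot: [-179.9, 0.0, 90.0]
force: [0.1, -0.5, -0.9]
gripper_width: 54.8
gripper_force: 0.0
```

Emit:
send_rows(steps=[[[0.9, 0.02, 0, 0, 0.6], [0.6, 0.02, 0, 0, 0.6], [0, 0, 0, 0, 0.6], [0, 0, 0, 0, 0.6], [0, 0, 0, 0, 0.6]]])

```text
time_s: 37.0
ee_pos: [590.6, 333.4, 206.8]
ee_rot: [-179.9, 0.1, 90.0]
force: [-0.1, 1.2, 0.1]
gripper_width: 54.6
gripper_force: 0.0
```

Emit:
send_rows(steps=[[[0, 0, 0, 0, 0.6], [0, 0, 0, 0, 0.6]]])

```text
time_s: 37.17
ee_pos: [591.1, 332.8, 207.8]
ee_rot: [-180.0, 0.0, 89.9]
force: [0.3, 0.3, 0.4]
gripper_width: 54.7
gripper_force: 0.0
```

Run:
```python
from h import *
f=dict(np.load('pics/last_wrist.npz')); W=cloud(f); z=W[...,2]; P=f['pixels'].astype(int)
r=np.hypot(W[...,0]-575.5,W[...,1]+286)
t=(P[...,0]>150)&(P[...,1]>100)&(P[...,2]<P[...,0]-40)&(r<80)&(z>18)&(z<26)
print('gasket wrist',circ(W[t][:,:2]),t.sum())
t=(z>27)&(z<33)&(r<69)&(r>55); print('neck',circ(W[t][:,:2]),t.sum())
s=env.state();print(s['ee_pos'],s['qpos'].round(1))
f=grab('wrist','w15');W=cloud(f);z=W[...,2];r=np.hypot(W[...,0]-591,W[...,1]-343)
m=(r<30)&(z>112)&(z<128);p=W[m];print('knob',p.mean(0).round(1),cv2.minEnclosingCircle(p[:,:2].astype(np.float32)),np.percentile(p[:,2],[50,95]),m.sum())
m=(r<80)&(z>84)&(z<93);p=W[m];q=p[np.hypot(p[:,0]-591,p[:,1]-343)>66];print('lid',circ(q[:,:2]),np.median(p[:,2]))
f=grab('top'); rim(f,578,-296,88,22); rim(f,577,-294,40,70)
```

```text
gasket wrist (np.float64(577.1859798685647), np.float64(-285.5201286016156), np.float64(69.12506628147936)) 1272
neck (np.float64(577.1113392962337), np.float64(-285.27344676134294), np.float64(62.43736278732718)) 1205
[591.05693346 332.81120048 207.75238229] [28.4 28.  75.1 -0.  76.9 28.5]
knob [592.3 345.1 119.8] ((592.3800659179688, 344.0155944824219), 14.099777221679688) [120.12595236 121.51536869] 913
lid (np.float64(591.8656502410049), np.float64(343.51828070267834), np.float64(68.20107009301641)) 88.28179224215427
rim [ 577.8 -296.2] r 9.4 encl 577.9 -296.0 21.6 n 28 z 88.4
rim [ 577.1 -295. ] r 34.2 encl 576.9 -295.0 71.7 n 68 z 40.2
```

View pics/w15.png

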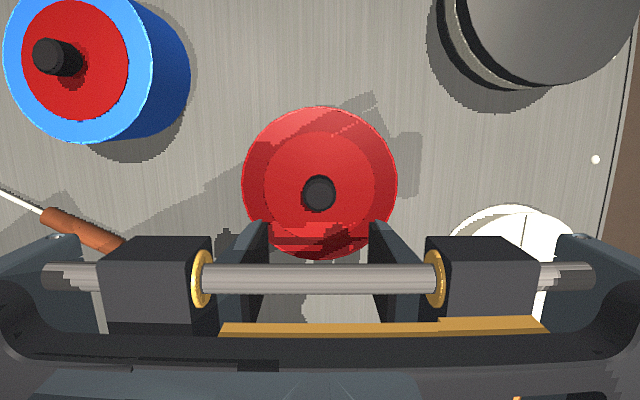

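Emit:
send_rows(steps=[[[0.28, 0.03, 0.2, 0, 0.6], [0, 0, 0.6, 0, 0.6], [0, 0, 0.6, 0, 0.6], [0, 0, 0.4, 0, 0.6], [0, 0, 0.2, 0, 0.6]]])

```text
time_s: 37.68
ee_pos: [590.7, 345.1, 124.3]
ee_rot: [-179.8, 0.1, 90.0]
force: [-0.8, -0.6, -0.4]
gripper_width: 55.0
gripper_force: 0.0
```

Emit:
send_rows(steps=[[[0, 0, 0, 0, 0.6], [0, 0, 0, 0, 0.6], [0, 0, 0, 0, 0.6], [0, 0, 0, 0, 0.6]]])

```text
time_s: 38.02
ee_pos: [592.9, 346.0, 129.3]
ee_rot: [179.9, -0.1, 90.0]
force: [-0.1, 0.4, 0.7]
gripper_width: 54.7
gripper_force: 0.0
```

Emit:
send_rows(steps=[[[-0.04, -0.02, 0.3, 0, 0.6], [0, 0, 0.3, 0, 0.6], [0, 0, 0.2, 0, 0.6], [0, 0, 0, 0, 0.6], [0, 0, 0, 0, 0.6]]])

```text
time_s: 38.43
ee_pos: [591.0, 343.8, 95.1]
ee_rot: [-179.9, 0.0, 90.0]
force: [1.4, 0.5, -0.9]
gripper_width: 54.8
gripper_force: 0.0
```

Emit:
send_rows(steps=[[[0, 0, 0, 0, 0.6], [0, 0, 0, 0, 0.6], [0, 0, 0, 0, 0.6]]])

```text
time_s: 38.68
ee_pos: [591.7, 344.1, 96.4]
ee_rot: [179.9, -0.0, 90.0]
force: [0.4, -0.8, -0.7]
gripper_width: 54.3
gripper_force: 0.0
```

Emit:
send_rows(steps=[[[0, 0, 0.1, 0, 0.6], [0, 0, 0, 0, 0.6], [0, 0, 0, 0, 0.6], [0, 0, 0, 0, 0.15], [0, 0, 0, 0, 0.15]]], squeeze=40)

```text
time_s: 39.1
ee_pos: [591.3, 343.9, 91.8]
ee_rot: [180.0, -0.0, 90.0]
force: [0.8, -0.3, 0.6]
gripper_width: 44.3
gripper_force: 0.0
```

Emit:
send_rows(steps=[[[0, 0, 0, 0, 0.15], [0, 0, 0, 0, 0.15], [0, 0, 0, 0, 0.15], [0, 0, 0, 0, 0.15], [0, 0, 0, 0, 0.15]]])

```text
time_s: 39.52
ee_pos: [591.6, 343.9, 91.7]
ee_rot: [180.0, -0.0, 90.0]
force: [1.5, 0.2, -0.3]
gripper_width: 25.4
gripper_force: 40.0
```

Emit:
send_rows(steps=[[[0, 0, -0.2, 0, 0.15], [0, 0, -0.4, 0, 0.15], [0, 0, -0.8, 0, 0.15], [0, 0, -0.9, 0, 0.15], [0, 0, -0.9, 0, 0.15]]])

```text
time_s: 39.93
ee_pos: [590.3, 343.4, 220.3]
ee_rot: [-179.8, 0.1, 90.0]
force: [0.5, 0.6, -3.4]
gripper_width: 25.1
gripper_force: 40.0
```

Emit:
send_rows(steps=[[[0, 0, 0, 0, 0.15], [0, 0, 0, 0, 0.15], [0, 0, 0, 0, 0.15], [0, 0, 0, 0, 0.15]]])

```text
time_s: 40.27
ee_pos: [590.1, 343.2, 217.3]
ee_rot: [-179.7, 0.1, 90.0]
force: [0.3, 0.1, -3.1]
gripper_width: 25.2
gripper_force: 40.0
```

Run:
```python
from h import *
s=env.state();print(s['ee_pos'],s['force'],s['torque'])
f=grab('wrist','w16');W=cloud(f);z=W[...,2];r=np.hypot(W[...,0]-591,W[...,1]-343)
zl=s['ee_pos'][2]-92+88
m=(r<85)&(abs(z-zl)<6);p=W[m];q=p[np.hypot(p[:,0]-591,p[:,1]-344)>65];print('lid',circ(q[:,:2]),np.median(p[:,2]),len(q))
A=np.c_[p[:,:2],np.ones(len(p))];print('tilt',np.linalg.lstsq(A,p[:,2],rcond=None)[0])
f=grab('top'); rim(f,578,-296,88,22); rim(f,577,-294,40,70)
```

```text
[590.05416867 343.17300437 217.31536104] [ 0.3238995   0.08514067 -3.05893551] [-0.07636346  0.03508377  0.02235065]
lid (np.float64(590.8438186071611), np.float64(343.85364358896663), np.float64(67.62699573774192)) 213.76427705159153 3378
tilt [-3.88538641e-03 -1.86025135e-02  2.23037454e+02]
rim [ 577.6 -295.9] r 9.4 encl 577.0 -295.6 22.4 n 30 z 88.2
rim [ 577.  -295.1] r 34.2 encl 576.8 -294.9 71.6 n 67 z 40.8
```

Emit:
send_rows(steps=[[[-0.4, 0, 0, 0, 0.15], [-0.9, -0.02, 0, 0, 0.15], [-0.9, -0.02, 0, 0, 0.15], [-0.9, -0.02, 0, 0, 0.15], [-0.9, -0.02, 0, 0, 0.15]]])

```text
time_s: 40.78
ee_pos: [587.2, 181.5, 218.8]
ee_rot: [-179.9, 0.1, 90.0]
force: [0.1, -0.2, -3.3]
gripper_width: 25.3
gripper_force: 40.0
```

Emit:
send_rows(steps=[[[-0.9, -0.02, 0, 0, 0.15], [-0.9, -0.02, 0, 0, 0.15], [-0.9, -0.02, 0, 0, 0.15], [-0.9, -0.02, 0, 0, 0.15], [-0.9, -0.02, 0, 0, 0.15]]])

```text
time_s: 41.2
ee_pos: [582.8, 1.4, 219.0]
ee_rot: [-179.9, 0.0, 90.0]
force: [0.2, 0.7, -2.6]
gripper_width: 25.0
gripper_force: 40.0
```

Emit:
send_rows(steps=[[[-0.9, -0.02, 0, 0, 0.15], [-0.9, -0.02, 0, 0, 0.15], [-0.9, -0.02, 0, 0, 0.15], [-0.9, -0.02, 0, 0, 0.15], [-0.9, -0.02, 0, 0, 0.15]]])

```text
time_s: 41.62
ee_pos: [578.5, -178.4, 219.0]
ee_rot: [-179.9, -0.0, 90.0]
force: [0.7, 0.7, -3.6]
gripper_width: 25.2
gripper_force: 40.0
```

Emit:
send_rows(steps=[[[-0.9, -0.02, 0, 0, 0.15], [-0.9, -0.02, 0, 0, 0.15], [-0.7, -0.02, 0, 0, 0.15], [-0.4, 0, 0, 0, 0.15], [0, 0, 0, 0, 0.15]]])

```text
time_s: 42.03
ee_pos: [576.3, -296.0, 218.5]
ee_rot: [-179.9, 0.1, 89.8]
force: [-0.2, 0.4, -2.7]
gripper_width: 25.3
gripper_force: 40.0
```

Emit:
send_rows(steps=[[[0, 0, 0, 0, 0.15], [0, 0, 0, 0, 0.15], [0, 0, 0, 0, 0.15], [0, 0, 0, 0, 0.15]]])

```text
time_s: 42.37
ee_pos: [577.6, -290.7, 219.8]
ee_rot: [-180.0, -0.0, 90.1]
force: [0.2, -0.3, -2.4]
gripper_width: 25.4
gripper_force: 40.0
```

```bash
cat > lid.py <<'E'
from h import *
s=env.state();e=s['ee_pos'];print(e,s['force'])
f=grab('wrist','wl%d'%int(s['time_s']*10));W=cloud(f);z=W[...,2];r=np.hypot(W[...,0]-e[0],W[...,1]-e[1])
m=(r<85)&(abs(z-(e[2]-3.7))<6);p=W[m];q=p[np.hypot(p[:,0]-e[0],p[:,1]-e[1])>65]
print('lid wrist',np.round(circ(q[:,:2]),1),np.median(p[:,2]))
A=np.c_[p[:,:2],np.ones(len(p))];print('tilt',np.linalg.lstsq(A,p[:,2],rcond=None)[0])
f=grab('top','tl%d'%int(s['time_s']*10))
W=cloud(f);z=W[...,2];r=np.hypot(W[...,0]-e[0],W[...,1]-e[1])
m=(r<85)&(abs(z-(e[2]-3.7))<8);p=W[m]
if len(p)>50:print('lid top',cv2.minEnclosingCircle(p[:,:2].astype(np.float32)),len(p))
E
python3 lid.py
```

```text
[ 577.58040983 -290.74712103  219.79910527] [ 0.17648717 -0.28451663 -2.42443065]
lid wrist [ 578.  -290.3   67.5] 216.3543598973689
tilt [-9.83949077e-05 -1.60810371e-02  2.12255097e+02]
lid top ((577.6466064453125, -289.64434814453125), 72.1651840209961) 1416
```

Emit:
send_rows(steps=[[[0.14, -0.02, 0.3, 0, 0.15], [0, 0, 0.6, 0, 0.15], [0, 0, 0.5, 0, 0.15], [0, 0, 0.3, 0, 0.15], [0, 0, 0.2, 0, 0.15]]])

```text
time_s: 42.88
ee_pos: [576.0, -285.5, 141.9]
ee_rot: [-179.9, -0.1, 90.0]
force: [-0.1, 0.2, -3.0]
gripper_width: 25.4
gripper_force: 40.0
```

Emit:
send_rows(steps=[[[0, 0, 0, 0, 0.15], [0, 0, 0, 0, 0.15], [0, 0, 0, 0, 0.15], [0, 0, 0, 0, 0.15]]])

```text
time_s: 43.22
ee_pos: [577.4, -286.8, 145.1]
ee_rot: [179.9, 0.1, 90.0]
force: [-0.1, 0.1, -3.0]
gripper_width: 25.3
gripper_force: 40.0
```

```bash
python3 lid.py
```

```text
[ 577.41681197 -286.83176015  145.06677369] [-0.05434561  0.13349179 -2.98845905]
lid wrist [ 577.8 -286.5   67.5] 141.55891806993628
tilt [ 2.93887668e-03 -1.76524963e-02  1.35365383e+02]
lid top ((576.3049926757812, -287.1712646484375), 71.85894775390625) 1196
```

Emit:
send_rows(steps=[[[0.035, -0.02, 0.15, 0, 0.15], [0, 0, 0.15, 0, 0.15], [0, 0, 0, 0, 0.15], [0, 0, 0, 0, 0.15], [0, 0, 0, 0, 0.15]]])

```text
time_s: 43.73
ee_pos: [575.8, -285.2, 131.5]
ee_rot: [-180.0, -0.0, 90.0]
force: [-0.3, -0.7, -3.4]
gripper_width: 25.4
gripper_force: 40.0
```

Emit:
send_rows(steps=[[[0, 0, 0.1, 0, 0.15], [0, 0, 0.1, 0, 0.15], [0, 0, 0, 0, 0.15], [0, 0, 0, 0, 0.15], [0, 0, 0, 0, 0.15]]])

```text
time_s: 44.15
ee_pos: [575.9, -285.2, 123.6]
ee_rot: [180.0, -0.0, 90.0]
force: [0.8, 0.1, -3.1]
gripper_width: 25.3
gripper_force: 40.0
```

Emit:
send_rows(steps=[[[0, 0, 0.1, 0, 0.15], [0, 0, 0, 0, 0.15], [0, 0, 0, 0, 0.15], [0, 0, 0, 0, 0.15]]])

```text
time_s: 44.48
ee_pos: [575.9, -285.1, 119.6]
ee_rot: [-180.0, -0.0, 90.0]
force: [0.2, 0.3, -3.4]
gripper_width: 25.1
gripper_force: 40.0
```

Emit:
send_rows(steps=[[[0, 0, 0.07, 0, 0.15], [0, 0, 0.05, 0, 0.15], [0, 0, 0, 0, 0.15], [0, 0, 0, 0, 0.15], [0, 0, 0, 0, 0.15]]])

```text
time_s: 44.9
ee_pos: [575.8, -285.1, 114.8]
ee_rot: [-180.0, -0.0, 90.0]
force: [-0.6, 0.1, -3.5]
gripper_width: 25.3
gripper_force: 40.0
```

Emit:
send_rows(steps=[[[0, 0, 0.05, 0, 0.15], [0, 0, 0, 0, 0.15], [0, 0, 0, 0, 0.15], [0, 0, 0, 0, 0.15]]])

```text
time_s: 45.23
ee_pos: [576.2, -285.4, 113.4]
ee_rot: [179.9, 0.0, 90.0]
force: [0.5, 0.2, 0.1]
gripper_width: 25.2
gripper_force: 40.0
```

Emit:
send_rows(steps=[[[0, 0, 0, 0, 0.15], [0, 0, 0.06, 0, 0.15], [0, 0, 0.04, 0, 0.15], [0, 0, 0, 0, 0.15], [0, 0, 0, 0, 0.15]]], squeeze=55)

```text
time_s: 45.65
ee_pos: [576.3, -285.4, 109.9]
ee_rot: [179.9, 0.0, 90.0]
force: [-0.8, 0.3, 6.5]
gripper_width: 25.0
gripper_force: 55.0
```

Emit:
send_rows(steps=[[[0, 0, 0.05, 0, 0.15], [0, 0, 0, 0, 0.15], [0, 0, 0, 0, 0.15]]])

```text
time_s: 45.9
ee_pos: [576.3, -285.4, 107.7]
ee_rot: [179.9, 0.0, 90.0]
force: [-0.7, 0.1, 5.9]
gripper_width: 25.1
gripper_force: 55.0
```

Emit:
send_rows(steps=[[[0, 0, 0.03, 0, 0.15], [0, 0, 0, 0, 0.15], [0, 0, 0, 0, 0.15]]])

```text
time_s: 46.15
ee_pos: [576.3, -285.4, 107.7]
ee_rot: [179.9, 0.1, 90.0]
force: [-1.5, 1.2, 10.2]
gripper_width: 25.0
gripper_force: 55.0
```

Emit:
send_rows(steps=[[[0, 0, 0.03, 0, 0.15], [0, 0, 0, 0, 0.15], [0, 0, 0, 0, 0.15]]])

```text
time_s: 46.4
ee_pos: [576.3, -285.4, 107.6]
ee_rot: [179.9, 0.1, 90.0]
force: [-2.7, 2.1, 14.1]
gripper_width: 25.2
gripper_force: 55.0
```

Emit:
send_rows(steps=[[[0, 0, 0.06, 0, 0.15], [0, 0, 0, 0, 0.15], [0, 0, 0, 0, 0.15], [0, 0, 0, 0, 0.15]]])

```text
time_s: 46.73
ee_pos: [576.3, -285.4, 107.6]
ee_rot: [179.8, 0.1, 90.0]
force: [-6.4, 3.0, 25.8]
gripper_width: 25.0
gripper_force: 55.0
```

Emit:
send_rows(steps=[[[0, 0, -0.06, 0, 0.15], [0, 0, -0.06, 0, 0.15], [0, 0, 0, 0, 0.15], [0, 0, 0, 0, 0.5], [0, 0, 0, 0, 0.5]]])

```text
time_s: 47.15
ee_pos: [575.7, -285.0, 106.2]
ee_rot: [-180.0, -0.0, 90.0]
force: [0.2, -0.1, -0.3]
gripper_width: 35.5
gripper_force: 0.0
```

Emit:
send_rows(steps=[[[0, 0, 0, 0, 0.5], [0, 0, 0, 0, 0.5], [0, 0, -0.2, 0, 0.5], [0, 0, -0.6, 0, 0.5], [0, 0, -0.6, 0, 0.5]]])

```text
time_s: 47.57
ee_pos: [575.1, -284.8, 162.5]
ee_rot: [-179.8, -0.1, 90.0]
force: [0.1, -1.3, -0.3]
gripper_width: 45.7
gripper_force: 0.0
```

Emit:
send_rows(steps=[[[0, 0, -0.6, 0, 0.5], [0, 0, -0.3, 0, 0.5], [0, 0, 0, 0, 0.5], [0, 0, 0, 0, 0.5], [0, 0, 0, 0, 0.5]]])

```text
time_s: 47.98
ee_pos: [575.2, -284.8, 197.7]
ee_rot: [-179.9, -0.1, 90.0]
force: [0.2, -0.8, -0.3]
gripper_width: 45.4
gripper_force: 0.0
```

Run:
```python
from h import *
print(env.state()['ee_pos'])
for n in('wrist','top'):
    f=grab(n,n+'_end');W=cloud(f);z=W[...,2];r=np.hypot(W[...,0]-576,W[...,1]+285.5)
    m=(r<66)&(r>35)&(abs(z-104)<8);p=W[m]
    print(n,'cover top z',np.median(p[:,2]),'tilt',np.linalg.lstsq(np.c_[p[:,:2],np.ones(len(p))],p[:,2],rcond=None)[0][:2])
    t=(abs(W[...,0]-500)<40)&(abs(W[...,1]+150)<60)&(abs(z)<8);q=W[t];print('  table',np.median(q[:,2]) if len(q) else None,np.linalg.lstsq(np.c_[q[:,:2],np.ones(len(q))],q[:,2],rcond=None)[0][:2])
f=grab('scene','scene_end')
cv2.imwrite('pics/end.png',cv2.resize(f['pixels'][60:260,150:430],None,fx=2.8,fy=2.8)[:,:,::-1])
objs(grab('top'))
```

```text
[ 575.213851   -284.84160047  197.72732881]
wrist cover top z 104.23872353346516 tilt [ 0.0007089  -0.00702811]
  table -0.36539671272532814 [8.44626714e-05 5.22159297e-04]
top cover top z 105.38826152106026 tilt [ 0.00254067 -0.00428741]
  table 0.977091389419229 [-0.00290843  0.00371688]
px [152 115] n 1669 ztop 79.8 encl (797.8,499.5) d162.1 mean [795.1 472.8] fit [796.2 486.7  44.7]
px [248 108] n 2982 ztop 42.8 encl (821.3,220.5) d169.3 mean [819.9 220.6] fit [820.6 220.7  60. ]
px [330  90] n 1139 ztop 51.8 encl (887.3,31.6) d34.8 mean [887.5  31.4] fit [887.7  31.6  11.1]
px [493 101] n 2342 ztop 73.6 encl (849.4,-431.3) d158.4 mean [ 852.5 -433.6] fit [ 852.3 -432.6   47. ]
px [415 111] n 2352 ztop 42.6 encl (826.3,-227.7) d148.8 mean [ 825.9 -227.7] fit [ 825.6 -227.7   52.5]
px [323 135] n 292 ztop 78.4 encl (756.1,16.0) d11.1 mean [755.7  16.4] fit [756.1  16.3   4. ]
px [329 165] n 106 ztop 24.0 encl (677.6,-0.1) d25.8 mean [677.   -1.1] fit [677.2  -0.9   8.8]
px [323 216] n 111 ztop 24.6 encl (535.8,12.3) d25.8 mean [535.4  12. ] fit [535.6  12.    8.8]
px [150 272] n 2762 ztop 95.9 encl (380.9,452.8) d140.1 mean [380.  448.3] fit [381.3 448.3  41.6]
px [239 259] n 285 ztop 89.0 encl (417.9,227.2) d39.7 mean [418.3 226.9] fit [418.1 226.8  14. ]
px [410 264] n 328 ztop 74.3 encl (416.4,-217.1) d41.2 mean [ 417.  -217.3] fit [ 416.7 -217.2   14.7]
px [220 304] n 403 ztop 29.4 encl (304.9,275.1) d95.9 mean [307.3 272.6] fit [305.4 274.6  27.4]
```

View pics/end.png

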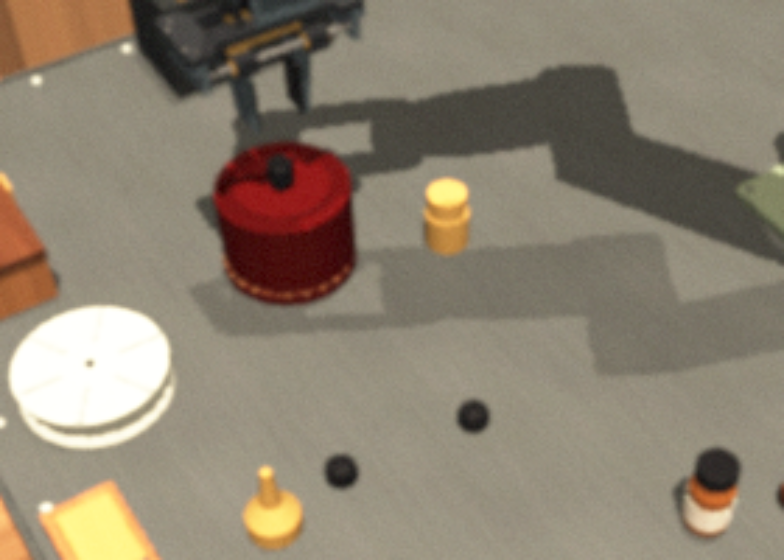

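The picture shows the cover at (285,220) sitting level on the pan, with the gasket line flush beneath it. Its top is at 104 mm, as expected when fully home. The bystanders have not moved, so I'm handing the job in.

```bash
python3 -c "
from workcell import env
print(env.job_done())"
```

```text
the job is handed in; nothing more can be done
None
```

The job is handed in, with no verdict returned: all five cups are nested in order in the pan, the cover is pressed fully home (top at 104 mm, level to about 0.4°), and the loose knobs, brass parts and bottle are where they were.

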